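# Put the rinsed bottle and mixing board to dry

### The job

Clear the rinse rack onto the drying stand: turn the spray bottle that lies in it upside down and lower it neck first over the free peg until it hangs fully home, its bottom resting on the peg's tip, and lean the mixing board at a slant in the bay beside the pegs, one long edge down on the tray between the rail and the back lip, square to the rail, and its face resting against the rail. Let neither of them drop, and leave the bottle that is already drying and the other things on the bench where they are.

Things in the scene. Friction and masses are not known exactly. Their poses are not given: they have to be found in the camera images.
- bottle: rinsed white plastic bottle, open neck: 130 long, body 58 in diameter up to 88 from the base, then a shoulder to the neck, 34 outside, 28 inside (from 104 on); wall 3, bottom 5 thick, 90 g. Origin: centre of the base's outer face; z along its axis, base to mouth. Starts lying loose in the rinse rack, 30 degrees from level, mouth low and to the robot; lifts straight up out of it
- bottle_mouth (a point): centre of the mouth of that bottle, 130 from the base along its axis
- board: white plastic mixing board, a slab 10 thick (x), 150 long (y), 130 high (z), 180 g. Origin: middle of its lower long edge. It starts upright on that edge in a 17 wide wire slot of the rinse rack, 4 above the bench; the slot's wires reach 52 above the bench, the board's top edge is at 134 and free
- board_center (a point): centre of that board, 65 above the middle of its lower edge
- rinse_rack: fixed wire rack on a steel tray 210 (x) by 200 (y), origin at the centre of its underside, z up, x away from the robot (turned up to 0.25 rad). In its frame the bottle lies along x at y = -48, base centre at x = 48, z = 115, on two wires 40 apart, mouth against a cross wire; the board stands along x at y = 67
- stand: fixed drying stand: steel drip tray 190 (x) by 440 (y), floor 4 above the bench, lip 18 high all round (back lip's inner face at x = +91). Origin: centre of its underside, z up, x away from the robot (turned up to 0.2 rad). Two pegs at x = -15, y = -165 and y = -45; either one may be the free one. The empty leaning bay is centred on y = 115
- board_rail: the stand's rail, a level steel bar 8 thick, 170 long, along the stand's y, a post at each end; origin: middle of the bar, at x = 52, y = 115, z = 73 of the stand. The board goes on its far side (between rail and back lip, x = 56 to 91), its top leaning towards the robot: with its foot against the lip it slants 20 degrees from vertical
- free_peg_tip (a point): tip of the free upright peg of the stand: a steel rod 12 thick with a round end; the tip is 154 above the bench, 150 above the tray
- drying_bottle: a bystander: a bottle of the same kind, already upside down on the other peg, 120 from the free one; origin at the centre of its base, which is on top. It is to stay there
- pigment_jar: a bystander: a closed jar 64 in diameter, 75 high, beyond the stand and rack; origin at the centre of its underside
- spray_head: a bystander: a grey trigger spray head about 90 by 80, 38 high, lying flat on the bench beyond the stand and rack; origin under its screw collar
- wash_brush: a bystander: a brush 170 long lying beyond the stand and rack; origin at its middle

How it is judged:
By the outcome, as a careful person would: the job done as asked, in the order asked, and still so for the second after the job is handed in, with the robot touching nothing.
It also fails if it takes over 72 s, if anything falls off the work surface, if the arm or the gripper's body presses on something with over 40 N, if the wrist force passes 120 N, or if a joint passes its speed limit or range.

### The arm

A 6-joint arm with a two-finger parallel gripper is mounted at the origin on the work surface. World frame = base frame: x ahead of the robot, y to its left, z up, the work surface at z = 0. Lengths are in m, angles in rad, forces in N, time in s.
With the tool pointing down it reaches from about 0.25 to 0.85 m from the base axis. Payload 12.5 kg.
Tool frame: the origin (TCP) lies where the fingers leave the gripper's body, on its centre line; the fingertips stand 84 mm ahead of it and the grasp point (between the pads) lies 65 mm ahead of it; x points along the fingers, y is the direction in which the jaws open and shut, and the axes are right-handed (so a half turn about x gives the same grasp; the last joint's range is limited). The gripper opens to 93 mm and grips with 3 to 60 N. Pads are 15 mm wide; open, the fingers measure 128 mm over their backs; the gripper's body (75 mm by 188 mm) begins 65 mm behind the grasp point.
Start: joints at [-1.284, 0.351, 1.652, -0, 1.139, -0.085], TCP at [0.2, -0.512, 0.303] pointing down, gripper open.
Joint ranges: [-2.75, 2.75], [-0.79, 2.1], [0.01, 2.65], [-1.57, 4.71], [0.07, 3.14], [-2.87, 2.87]. Speed limits (rad/s): [2.22, 2.22, 2.79, 3.14, 3.14, 3.14].

### API

Orientations are given as a rotation vector (axis times angle).
In Python, from bench import arm, eyes, search_frame, regions_of gives the robot as it stands.
- The arm moves only by the tool drive_tool, never from a script. Its argument "rows" is one flat list of numbers, 7 for each row, row after row: the opening, from 0 (shut) to 1 (fully open), then the shift along the tool's x, y, z in cm, then the turn, a rotation vector about the tool's x, y, z in rad. A call has 1 to 12 rows; each row shifts and turns the commanded pose from where the row before left it, along the tool's axes as they then stand; what a row does not reach is not made up. A row lasts 1/12 s, in which the tool goes at most 41.7 mm and 7.16 degrees, less where a joint would pass 70% of its speed; a pose out of reach is approached as far as the arm can. A call with a gripper value outside its range is refused whole. The fingers move at their own pace and stop on an object; "squeeze" is the grip in N (left out, the last holds). Time passes only in rows, so rows that do not move let the fingers close. It gives the time, the measured TCP pose, the force and the opening at its end, in the units of the state.
- arm.state(): the state, without advancing time (a new reading comes with each control period).
- eyes.get_image(name): name is "side" or "top" or "wrist"; returns a dict with "color" (400x640x3 uint8, blue, green, red), "range_z" (400x640 float32, m along the optical axis (not along the pixel's ray), 0 where there is no reading), "K" (3x3 intrinsics, pixels), "rvec" (rotation vector, rad) and "tvec" (3), from world to camera coordinates, as OpenCV has them. Camera axes: x right, y down, z forward; pixel columns grow to the right and rows downward; lengths in m; the calibration is good to about 2 mm. A picture is of the moment at which its call begins.
- arm.job_done(): hands the job in, once; it reports no verdict.
Trained networks look in the newest picture that a camera, given by its name, has taken for a name from the list of things; names that differ only in an ending like _2 or _b are one class to them, and where a whole thing is asked for, a point or a joint stands for the part that bears it (a point fixed in the world has none). Each returns a list of dicts, best first, with "p" (0 to 1); they miss things now and then, are a little off and sometimes report something else, mostly with a low value. They report only what shows in the picture. A call takes as long as a camera call.
- search_frame(camera, label): "at" ([x, y, z] in m, in the coordinates of the camera as it stood for that picture, good to about 4 mm: the middle of the surface that is visible of it).
- regions_of(camera, label): "region" (400x640 bool, what is visible of it).
The state is a dict: "t": time; "joint_pos": joint angles; "joint_velocities": joint speeds; "tau": joint torques, N m; "tcp_pos": TCP position; "ee_rot": TCP orientation; "contact_force": force on the tool from outside, world axes, zero at the start; "moment": the same for the moment, N m; "width": finger opening in m.
Only numpy, scipy, OpenCV 4.12 (cv2) and the standard library are available. Lean on these libraries where they do the work, as an engineer would, in place of code of your own. Each camera call takes 0.05 s, during which the arm holds its last target.

## Working session

There is one attempt and no reset: what is moved stays moved. The work goes in short steps, Python scripts to look and compute and a tool call to move; the robot and the scene stay as the last step left them, time stands still between calls to the robot, and variables do not carry over. Pictures are saved under pics/ and viewed, and the job is handed in when it is done.

Besides the shell and the picture viewer there is one more tool, called after "Call:" by a JSON object that holds its "fn" and its "kwargs". drive_tool: Moves the arm, as the interface text tells. Its arguments: {"type":"object","properties":{"rows":{"type":"array"},"squeeze":{"type":"number"}},"required":["rows"]}

```bash
ls; mkdir -p pics; cat > h.py <<'E'
import numpy as np, cv2
from bench import arm, eyes, search_frame, regions_of
from scipy.spatial.transform import Rotation as R
def cam(n):
    im=eyes.get_image(n); return im
def toworld(im,p):
    Rm=cv2.Rodrigues(np.array(im['rvec'],float))[0]; return (np.atleast_2d(p)-np.array(im['tvec']).ravel())@Rm
def cloud(im,mask=None):
    z=im['range_z']; m=z>0
    if mask is not None: m&=mask
    v,u=np.nonzero(m); K=im['K']; zz=z[v,u]
    p=np.c_[(u-K[0,2])/K[0,0]*zz,(v-K[1,2])/K[1,1]*zz,zz]
    return toworld(im,p),u,v
def proj(im,P):
    return cv2.projectPoints(np.atleast_2d(P).astype(float),np.array(im['rvec'],float),np.array(im['tvec'],float),im['K'],None)[0].reshape(-1,2)
E
python3 - <<'E'
from h import *
np.set_printoptions(precision=4,suppress=True)
print(arm.state())
for n in ['side','top']:
    im=cam(n); cv2.imwrite(f'pics/{n}0.png',im['color'])
    Rm=cv2.Rodrigues(np.array(im['rvec'],float))[0]; print(n,'campos',-Rm.T@np.array(im['tvec']).ravel(), Rm[2])
    for l in ['bottle','bottle_mouth','board','board_center','rinse_rack','stand','board_rail','free_peg_tip','drying_bottle','pigment_jar','spray_head','wash_brush']:
        for d in search_frame(n,l)[:2]:
            print(l,round(d['p'],2),toworld(im,d['at'])[0])
E
```

```text
pics
{'t': 0.0, 'joint_pos': array([-1.2836,  0.3512,  1.6524, -0.    ,  1.1391, -0.0846]), 'joint_velocities': array([ 0.0002, -0.0004, -0.0013, -0.    ,  0.0001, -0.001 ]), 'tau': array([ -0.0005, -49.733 , -28.5256,   0.0699,   0.0258,  -0.0001]), 'tcp_pos': array([ 0.1997, -0.5122,  0.3022]), 'ee_rot': array([ 2.0187,  0.3808, -2.0189]), 'contact_force': array([-0.3704, -0.2783,  0.228 ]), 'moment': array([ 0.0195, -0.0447,  0.0156]), 'width': 0.09283909852483667}
side campos [-0.0944  0.6345  0.7496] [ 0.6134 -0.5837 -0.532 ]
bottle 0.61 [0.5694 0.1966 0.1009]
bottle_mouth 0.74 [0.5695 0.1983 0.1043]
board 0.8 [0.5626 0.3067 0.0847]
board 0.75 [0.8092 0.2204 0.0321]
board_center 0.97 [0.5663 0.2989 0.0857]
rinse_rack 0.83 [0.5406 0.2292 0.0055]
rinse_rack 0.65 [ 0.5234 -0.3565  0.1217]
stand 0.95 [ 0.5132 -0.15    0.005 ]
board_rail 0.74 [ 0.5443 -0.0715  0.072 ]
free_peg_tip 0.77 [ 0.5134 -0.2556  0.0734]
drying_bottle 0.81 [ 0.5216 -0.3601  0.12  ]
pigment_jar 0.65 [ 0.7306 -0.2044  0.049 ]
pigment_jar 0.48 [0.5427 0.2279 0.0041]
spray_head 0.61 [0.8114 0.2163 0.0313]
wash_brush 0.8 [0.7586 0.0098 0.0147]
top campos [ 0.5187 -0.0277  1.1247] [ 0.0948  0.0032 -0.9955]
bottle 0.96 [0.5854 0.1848 0.1059]
bottle_mouth 0.73 [0.5866 0.1836 0.1046]
board 0.67 [0.5755 0.3033 0.0975]
board 0.6 [0.7645 0.0051 0.0185]
board_center 0.66 [0.5776 0.3018 0.0983]
rinse_rack 0.89 [0.5704 0.2478 0.0042]
rinse_rack 0.6 [ 0.7428 -0.2091  0.0748]
stand 0.97 [ 0.5208 -0.1932  0.0011]
board_rail 0.67 [ 0.5486 -0.0873  0.0766]
board_rail 0.65 [0.7629 0.002  0.018 ]
free_peg_tip 0.33 [0.5875 0.1838 0.1044]
drying_bottle 0.58 [ 0.538  -0.3605  0.1536]
pigment_jar 0.94 [ 0.7421 -0.2077  0.0785]
pigment_jar 0.66 [0.5833 0.1839 0.1071]
spray_head 0.81 [0.8143 0.2147 0.0238]
spray_head 0.55 [0.5878 0.1837 0.1055]
wash_brush 0.73 [0.763  0.0024 0.0172]
wash_brush 0.69 [ 0.7424 -0.209   0.0773]
```

View pics/side0.png

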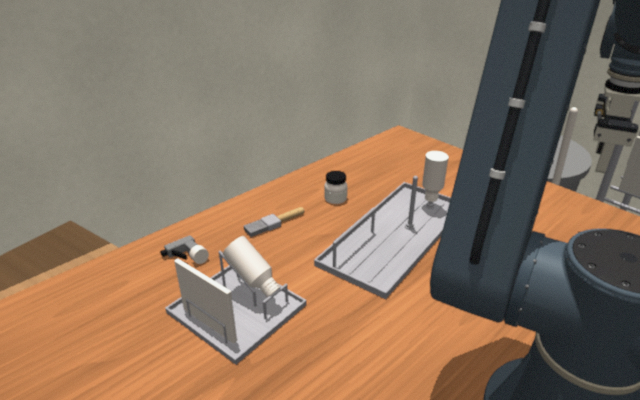

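View pics/top0.png

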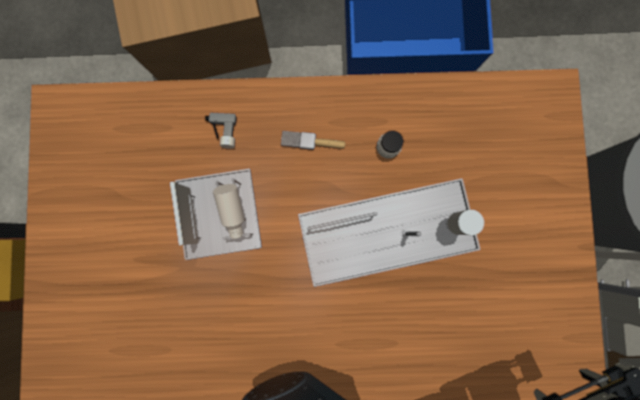

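```bash
cat > fit.py <<'E'
from h import *
np.set_printoptions(precision=4,suppress=True)
d={}
for n in ['top','side']:
    im=cam(n); P,u,v=cloud(im); d[n]=(im,P)
    for l,box in [('stand',(.38,.68,-.45,.06)),('rinse_rack',(.42,.72,.1,.4))]:
        q=P[(P[:,0]>box[0])&(P[:,0]<box[1])&(P[:,1]>box[2])&(P[:,1]<box[3])]
        lo=q[(q[:,2]>.0025)&(q[:,2]<.024)] if l=='stand' else q[(q[:,2]>.002)&(q[:,2]<.02)]
        # keep densely supported
        r=cv2.minAreaRect((lo[:,:2]*1000).astype(np.float32)); print(n,l,len(lo),r)
    q=P[(P[:,0]>.38)&(P[:,0]<.68)&(P[:,1]>-.3)&(P[:,1]<.06)&(P[:,2]>.03)&(P[:,2]<.18)]
    lo=q[(q[:,2]>.06)&(q[:,2]<.085)&(q[:,1]>-.2)]
    c=lo.mean(0); print('rail',len(lo),c, cv2.fitLine((lo[:,:2]*1000).astype(np.float32),cv2.DIST_HUBER,0,.01,.01).ravel(), lo.min(0),lo.max(0))
    pg=q[(q[:,1]<-.2)]; print('peg',len(pg),pg.mean(0) if len(pg) else None)
    for a in np.arange(.03,.17,.02):
        s=pg[(pg[:,2]>a)&(pg[:,2]<=a+.02)]
        if len(s): print('  ',a,len(s),np.median(s,0))
    np.save(n+'.npy',P)
E
python3 fit.py; python3 - <<'E'
from h import *
np.set_printoptions(precision=4,suppress=True)
for n in ['top','side']:
    im=cam(n)
    for l in ['board','bottle']:
        for r in regions_of(n,l)[:1]:
            m=cv2.erode(r['region'].astype(np.uint8),np.ones((3,3)))>0
            P,u,v=cloud(im,m); c=np.median(P,0); print(n,l,r['p'],m.sum(),c,P.min(0),P.max(0))
            np.save(f'{n}_{l}.npy',P)
E
```

```text
top stand 8691 ((530.119873046875, -195.01197814941406), (299.26715087890625, 509.9336242675781), 3.423750968067907e-05)
top rinse_rack 4247 ((569.842041015625, 249.43853759765625), (299.9778747558594, 298.9744873046875), 0.08985920995473862)
rail 230 [ 0.5505 -0.0834  0.0756] [  0.186   -0.9826 550.4913 -83.3607] [ 0.5318 -0.1691  0.0681] [0.5691 0.0028 0.0817]
peg 74 [ 0.5148 -0.249   0.1087]
   0.03 9 [ 0.5151 -0.2472  0.041 ]
   0.05 7 [ 0.5151 -0.2474  0.0574]
   0.07 7 [ 0.515  -0.2474  0.0768]
   0.09000000000000001 11 [ 0.515  -0.2476  0.0986]
   0.11000000000000001 9 [ 0.5149 -0.2473  0.119 ]
   0.13 13 [ 0.5149 -0.2481  0.1417]
   0.15000000000000002 18 [ 0.5147 -0.2521  0.1527]
side stand 8610 ((530.0988159179688, -193.9967803955078), (299.4371643066406, 508.09930419921875), 0.03755110129714012)
side rinse_rack 7404 ((570.0003051757812, 250.1639404296875), (299.5063171386719, 299.9096374511719), 89.9970474243164)
rail 217 [ 0.5452 -0.0797  0.0753] [  0.1845  -0.9828 545.034  -80.2666] [ 0.5278 -0.1753  0.0609] [0.5674 0.0007 0.0804]
peg 216 [ 0.5099 -0.254   0.0949]
   0.03 34 [ 0.5092 -0.2536  0.0395]
   0.05 30 [ 0.5092 -0.2535  0.0603]
   0.07 35 [ 0.5092 -0.2532  0.0797]
   0.09000000000000001 33 [ 0.5087 -0.2532  0.1002]
   0.11000000000000001 35 [ 0.5097 -0.2533  0.1202]
   0.13 36 [ 0.5091 -0.2536  0.1402]
   0.15000000000000002 13 [ 0.5113 -0.255   0.1518]
top board 0.62 915 [0.5743 0.3027 0.0954] [0.5067 0.2901 0.0173] [0.6474 0.3179 0.1385]
top bottle 0.75 937 [0.589  0.1865 0.1122] [0.5223 0.1619 0.0629] [0.6446 0.2206 0.141 ]
side board 0.93 2077 [0.5616 0.3056 0.0896] [0.5    0.2902 0.0109] [0.6455 0.3188 0.1378]
side bottle 0.74 1426 [0.5692 0.197  0.1034] [0.5134 0.1649 0.0519] [0.6244 0.2225 0.1398]
```

```bash
cat > fit2.py <<'E'
from h import *
from scipy.optimize import least_squares
np.set_printoptions(precision=4,suppress=True)
def box(p,c,h):
    q=np.abs(p-c)-h; return np.linalg.norm(np.maximum(q,0),axis=1)+np.minimum(q.max(1),0)
def cyl(r,z,R_,z0,z1):
    q=np.c_[r-R_,np.abs(z-(z0+z1)/2)-(z1-z0)/2]; return np.linalg.norm(np.maximum(q,0),axis=1)+np.minimum(q.max(1),0)
def bottle(p,base,ax):
    z=(p-base)@ax; r=np.linalg.norm(p-base-np.outer(z,ax),axis=1)
    s=[cyl(r,z,.029,0,.088),cyl(r,z,.017,.104,.13)]
    # cone shoulder
    n=np.array([.016,.012]);n=n/np.hypot(*n)
    d=(r-.029)*n[0]+(z-.088)*n[1]; t=(z>.083)&(z<.109)
    m=np.minimum(*s); return np.where(t,np.minimum(m,np.where(np.abs(d)<np.abs(m),d,m)),m)
def loc(P,x,y,yaw,dz=0):
    c,s=np.cos(yaw),np.sin(yaw); q=P-[x,y,dz]
    return np.c_[c*q[:,0]+s*q[:,1],-s*q[:,0]+c*q[:,1],q[:,2]]
def stand_sdf(q):
    return np.minimum.reduce([box(q,[.052,.115,.073],[.004,.085,.004]),
      box(q,[.052,.031,.04],[.004,.004,.033]),box(q,[.052,.199,.04],[.004,.004,.033]),
      cyl(np.hypot(q[:,0]+.015,q[:,1]+.045),q[:,2],.006,0,.154),
      cyl(np.hypot(q[:,0]+.015,q[:,1]+.165),q[:,2],.006,0,.154),
      np.where(1,bottle(q,np.array([-.015,-.165,.159]),np.array([0,0,-1.])),0),
      box(q,[.093,0,.009],[.002,.22,.009]),box(q,[-.093,0,.009],[.002,.22,.009]),
      box(q,[0,.218,.009],[.095,.002,.009]),box(q,[0,-.218,.009],[.095,.002,.009])])
if __name__=='__main__':
  for n in ['top','side']:
    P=np.load(n+'.npy')
    S=P[(P[:,0]>.38)&(P[:,0]<.68)&(P[:,1]>-.45)&(P[:,1]<.06)&(P[:,2]>.008)&(P[:,2]<.2)]
    f=lambda v: stand_sdf(loc(S,*v))
    r=least_squares(f,[.52,-.19,.186,0],loss='soft_l1',f_scale=.001); print(n,'stand',len(S),r.x,np.sqrt(np.mean(r.fun**2)),np.median(np.abs(r.fun)))
    x,y,w,dz=r.x
    T=lambda a:np.array([x+np.cos(w)*a[0]-np.sin(w)*a[1],y+np.sin(w)*a[0]+np.cos(w)*a[1]])
    print('  peg',T((-.015,-.045)),'rail',T((.052,.115)),'bottle',T((-.015,-.165)))
    B=np.load(n+'_board.npy'); B=B[B[:,2]>.06]
    # board free: x,y,yaw,tilt
    def fb(v):
        q=loc(B,v[0],v[1],v[2],v[4]); t=v[3]; q=np.c_[q[:,0],np.cos(t)*q[:,1]+np.sin(t)*q[:,2],-np.sin(t)*q[:,1]+np.cos(t)*q[:,2]]
        return box(q,[0,0,.069],[.075,.005,.065])
    r=least_squares(fb,[.57,.303,.15,0,0],loss='soft_l1',f_scale=.001); print(n,'board x y yaw tilt dz',r.x,np.median(np.abs(r.fun)))
    C=np.load(n+'_bottle.npy')
    def fc(v):
        c=np.cos(v[4]); ax=np.array([-np.cos(v[3])*c,-np.sin(v[3])*c,-np.sin(v[4])])
        return bottle(C,v[:3],ax)
    r=least_squares(fc,[.62,.19,.115,.1,.52],loss='soft_l1',f_scale=.001); print(n,'bottle base yaw pitch',r.x,np.median(np.abs(r.fun)))
    Q=P[(P[:,0]>.42)&(P[:,0]<.72)&(P[:,1]>.1)&(P[:,1]<.4)&(P[:,2]>.0025)]
    def rk(v):
        q=loc(Q,*v); a=np.pi/6
        return np.minimum.reduce([box(q,[0,0,.002],[.105,.1,.002]) ,box(q,[0,.067,.069],[.075,.005,.065]),bottle(q,np.array([.048,-.048,.115]),np.array([-np.cos(a),0,-np.sin(a)]))])
    r=least_squares(rk,[.565,.243,.1,0],loss='soft_l1',f_scale=.001); print(n,'rack',r.x,np.median(np.abs(r.fun)))
    x,y,w,dz=r.x; print('  board',T((0,.067)),'bottle base',T((.048,-.048)))
E
python3 fit2.py
```

```text
top stand 2162 [ 0.5208 -0.2057  0.1863 -0.0003] 0.011425047936560469 0.0008652965444298708
  peg [ 0.5144 -0.2527] rail [ 0.5506 -0.083 ] bottle [ 0.5366 -0.3706]
top board x y yaw tilt dz [ 0.5715  0.3067  0.1468 -0.0011  0.0003] 0.00048078655215367
top bottle base yaw pitch [0.6346 0.1986 0.114  0.132  0.5326] 0.0007797257608621912
top rack [0.5841 0.2409 0.1411 0.0036] 0.0011911119567251842
  board [0.5747 0.3073] bottle base [0.6384 0.2002]
side stand 3089 [ 0.5188 -0.2104  0.1868  0.0015] 0.012273713994431371 0.0010267142248956383
  peg [ 0.5124 -0.2574] rail [ 0.5485 -0.0877] bottle [ 0.5347 -0.3753]
side board x y yaw tilt dz [0.5696 0.302  0.1477 0.0017 0.0014] 0.0005109899224300914
side bottle base yaw pitch [0.6324 0.1934 0.1156 0.1283 0.536 ] 0.0009536561075906263
side rack [0.5762 0.2449 0.1469 0.0051] 0.0016103037529344958
  board [0.5664 0.3112] bottle base [0.6307 0.2045]
```

```bash
cat >> h.py <<'E'
def pose():
    s=arm.state(); return np.array(s['tcp_pos']),R.from_rotvec(s['ee_rot'])
def target(d,jaw,g,off=.065):
    """tool x=d, y~jaw; grasp point g -> TCP pos, Rot"""
    d=np.array(d,float)/np.linalg.norm(d); j=np.array(jaw,float); j-=d*(j@d); j/=np.linalg.norm(j)
    M=np.c_[d,j,np.cross(d,j)]; return np.array(g)-off*d,R.from_matrix(M)
def rows(p0,R0,p1,R1,n=None,maxmm=38,maxdeg=6.8):
    rv=(R0.inv()*R1).as_rotvec(); dp=p1-p0
    nn=int(np.ceil(max(np.linalg.norm(dp)*1000/maxmm,np.degrees(np.linalg.norm(rv))/maxdeg,1))) if n is None else n
    sh=[R0.inv().apply(dp)]
    out=[];p=p0.copy();Rc=R0
    for i in range(nn):
        t=(p0+dp*(i+1)/nn); s=np.round(Rc.inv().apply(t-p)*100,1); w=np.round(rv/nn,3)
        out.append((s,w)); p=p+Rc.apply(s/100); Rc=Rc*R.from_rotvec(w)
    return nn,out,p,Rc
E
python3 - <<'E'
from h import *
np.set_printoptions(precision=4,suppress=True)
p,Rc=pose(); print(Rc.as_matrix())
for n,(a,b,c,d),k in [('side',(140,320,220,370),4),('top',(150,280,160,270),5),('top',(280,500,160,300),3)]:
    im=cam(n)['color'][c:d,a:b]; im=cv2.resize(im,None,fx=k,fy=k,interpolation=cv2.INTER_CUBIC); cv2.imwrite(f'pics/z_{n}{a}.png',im[:600,:800])
im=cam('wrist'); cv2.imwrite('pics/wrist0.png',im['color'])
Rm=cv2.Rodrigues(np.array(im['rvec'],float))[0]; print('wrist cam pos in tool',Rc.inv().apply(-Rm.T@np.array(im['tvec']).ravel()-p), Rc.inv().apply(Rm[2]))
E
```

```text
[[-0.      0.3633 -0.9317]
 [ 0.     -0.9317 -0.3633]
 [-1.     -0.     -0.    ]]
wrist cam pos in tool [-0.0828 -0.0004 -0.0777] [ 0.9615 -0.0004  0.2749]
```

View pics/z_side140.png

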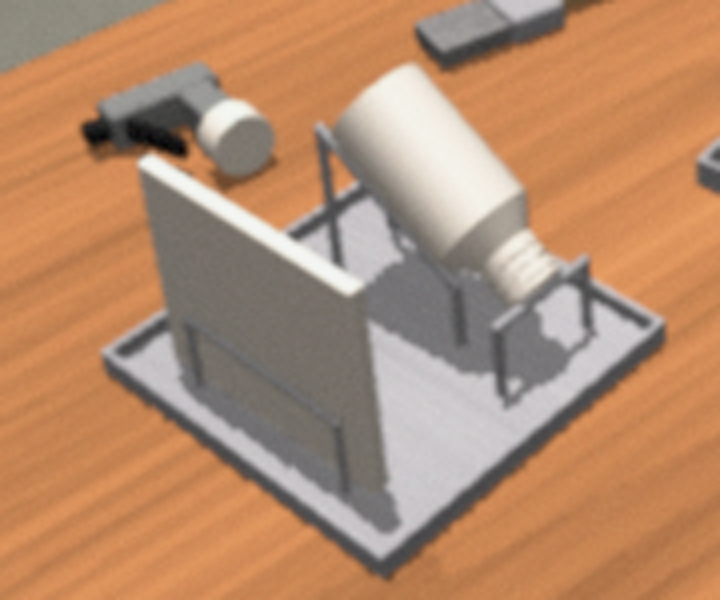

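View pics/z_top150.png

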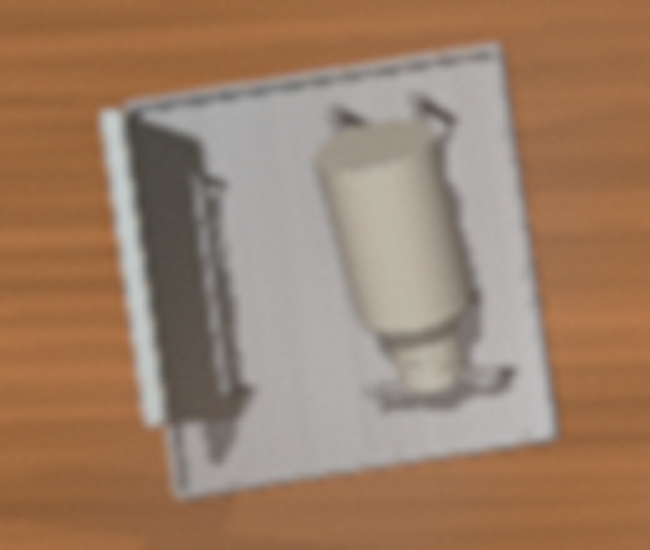

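```bash
cat > plan.py <<'E'
from h import *
import sys
np.set_printoptions(precision=4,suppress=True)
def show(pt,Rt,n=None,**k):
    p,Rc=pose(); nn,o,pe,Re=rows(p,Rc,pt,Rt,n,**k)
    print(nn,'tcp target',pt)
    for s,w in o: print(list(s)+list(w))
    print('err',(pe-pt)*1000,np.degrees((Re.inv()*Rt).magnitude()))
E
cat > t.py <<'E'
from plan import *
y=.14; t=np.radians(30)
axis=np.array([-np.cos(t)*np.cos(y),-np.cos(t)*np.sin(y),-np.sin(t)])
base=np.array([.6335,.196,.115]); g=base+.045*axis
d=[-.5*np.cos(y),-.5*np.sin(y),-np.cos(t)]; jaw=[-np.sin(y),np.cos(y),0]
PT,RT=target(d,jaw,g)
E
python3 -c "
from t import *
show(PT+[0,0,.15],RT)"
```

```text
25 tcp target [0.6271 0.1951 0.2988]
[np.float64(0.0), np.float64(-2.0), np.float64(-2.6), np.float64(-0.113), np.float64(0.004), np.float64(-0.03)]
[np.float64(0.1), np.float64(-1.7), np.float64(-2.9), np.float64(-0.113), np.float64(0.004), np.float64(-0.03)]
[np.float64(0.1), np.float64(-1.4), np.float64(-3.0), np.float64(-0.113), np.float64(0.004), np.float64(-0.03)]
[np.float64(0.2), np.float64(-1.0), np.float64(-3.1), np.float64(-0.113), np.float64(0.004), np.float64(-0.03)]
[np.float64(0.3), np.float64(-0.7), np.float64(-3.2), np.float64(-0.113), np.float64(0.004), np.float64(-0.03)]
[np.float64(0.2), np.float64(-0.2), np.float64(-3.3), np.float64(-0.113), np.float64(0.004), np.float64(-0.03)]
[np.float64(0.3), np.float64(0.1), np.float64(-3.3), np.float64(-0.113), np.float64(0.004), np.float64(-0.03)]
[np.float64(0.3), np.float64(0.4), np.float64(-3.3), np.float64(-0.113), np.float64(0.004), np.float64(-0.03)]
[np.float64(0.2), np.float64(0.9), np.float64(-3.2), np.float64(-0.113), np.float64(0.004), np.float64(-0.03)]
[np.float64(0.3), np.float64(1.2), np.float64(-3.0), np.fl
[... 1071 characters left out ...]
.4), np.float64(3.3), np.float64(-0.2), np.float64(-0.113), np.float64(0.004), np.float64(-0.03)]
[np.float64(-0.6), np.float64(3.2), np.float64(0.2), np.float64(-0.113), np.float64(0.004), np.float64(-0.03)]
[np.float64(-0.6), np.float64(3.2), np.float64(0.5), np.float64(-0.113), np.float64(0.004), np.float64(-0.03)]
[np.float64(-0.7), np.float64(3.1), np.float64(0.9), np.float64(-0.113), np.float64(0.004), np.float64(-0.03)]
[np.float64(-0.9), np.float64(3.0), np.float64(1.2), np.float64(-0.113), np.float64(0.004), np.float64(-0.03)]
[np.float64(-0.9), np.float64(2.7), np.float64(1.6), np.float64(-0.113), np.float64(0.004), np.float64(-0.03)]
err [ 0.317  -0.3788  0.164 ] 0.661863970373414
```

Call:
{"fn": "drive_tool", "kwargs": {"rows": [1,0,-2.3,-3,0,0,0,1,0,-2.3,-3,0,0,0,1,0,-2.3,-3,0,0,0,1,0,-2.3,-3,0,0,0,1,0,-2.3,-3,0,0,0,1,0,-2.3,-3,0,0,0,1,0,-2.3,-3,0,0,0,1,0,-2.3,-3,0,0,0,1,0,-2.3,-3,0,0,0,1,0,-2.3,-3,0,0,0,1,0,-2.3,-3,0,0,0]}}

```text
t: 2.82
tcp_pos: [0.416, -0.155, 0.303]
ee_rot: [2.019, 0.379, -2.018]
contact_force: [1.3, -0.3, 0.6]
width: 0.0929
```

Call:
{"fn": "drive_tool", "kwargs": {"rows": [1,0,-2.3,-3,0,0,0,1,0,-2.3,-3,0,0,0,1,0,-2.3,-3,0,0,0,1,0,-2.3,-3,0,0,0,1,0,-2.3,-3,0,0,0,1,0,-2.3,-3,0,0,0,1,0,-2.3,-3,0,0,0,1,0,-2.3,-3,0,0,0,1,0,-2.3,-3,0,0,0,1,0,-2.3,-3,0,0,0,1,0,-2.3,-3,0,0,0]}}

```text
t: 3.73
tcp_pos: [0.6315, 0.2007, 0.3027]
ee_rot: [2.018, 0.38, -2.018]
contact_force: [1.0, -0.6, -0.0]
width: 0.0927
```

```bash
cat > plan.py <<'E'
from h import *
np.set_printoptions(precision=4,suppress=True)
def show(pt,Rt,n=None,p0=None,R0=None,**k):
    p,Rc=pose()
    if p0 is not None: p,Rc=p0,R0
    nn,o,pe,Re=rows(p,Rc,pt,Rt,n,**k)
    print(nn,'tcp target',pt)
    for i in range(0,nn,12): print(', '.join('G,'+','.join('%g'%x for x in list(s)+list(w)) for s,w in o[i:i+12]))
    print('err',(pe-pt)*1000,np.degrees((Re.inv()*Rt).magnitude()))
E
python3 -c "
from t import *
s=arm.state(); print(s['t'],s['tcp_pos'],s['joint_pos'])
show(PT+[0,0,.15],RT)"
```

```text
3.7333 [0.6315 0.2007 0.3027] [ 0.2374  0.5581  1.3317 -0.      1.2518  1.4363]
25 tcp target [0.6271 0.1951 0.2988]
G,0,0,0,-0.113,0.004,-0.03, G,0,0,0.1,-0.113,0.004,-0.03, G,0,0,-0,-0.113,0.004,-0.03, G,0.1,0,0,-0.113,0.004,-0.03, G,-0,0,0.1,-0.113,0.004,-0.03, G,-0,0.1,-0,-0.113,0.004,-0.03, G,-0,-0,0,-0.113,0.004,-0.03, G,0,-0.1,0,-0.113,0.004,-0.03, G,0,0,0.1,-0.113,0.004,-0.03, G,0,0,-0,-0.113,0.004,-0.03, G,0.1,0,0,-0.113,0.004,-0.03, G,-0,-0,0.1,-0.113,0.004,-0.03
G,-0,-0,-0,-0.113,0.004,-0.03, G,-0,-0,-0,-0.113,0.004,-0.03, G,0,-0.1,0,-0.113,0.004,-0.03, G,0,0,0,-0.113,0.004,-0.03, G,0,-0,0,-0.113,0.004,-0.03, G,0.1,-0,0.1,-0.113,0.004,-0.03, G,-0,-0.1,-0,-0.113,0.004,-0.03, G,0,0,-0,-0.113,0.004,-0.03, G,0,-0,-0,-0.113,0.004,-0.03, G,0,-0,-0,-0.113,0.004,-0.03, G,0.1,-0,-0,-0.113,0.004,-0.03, G,-0,-0.1,-0,-0.113,0.004,-0.03
G,0,0,-0,-0.113,0.004,-0.03
err [ 0.4321 -0.1835 -0.1328] 0.6655475655143168
```

```bash
sed -i 's/jaw=\[-np.sin(y),np.cos(y),0\]/jaw=[np.sin(y),-np.cos(y),0]/' t.py; python3 -c "
from t import *
show(PT+[0,0,.15],RT)"
```

```text
5 tcp target [0.6271 0.1951 0.2988]
G,0.1,0.1,0.1,0.045,-0.104,-0.012, G,0.1,0.1,0.1,0.045,-0.104,-0.012, G,0.1,0,0.1,0.045,-0.104,-0.012, G,0.1,0.1,0.1,0.045,-0.104,-0.012, G,0.1,0.1,0.1,0.045,-0.104,-0.012
err [-0.0948  0.1964  0.0447] 0.12647312347436857
```

Call:
{"fn": "drive_tool", "kwargs": {"rows": [1,0.1,0.1,0.1,0.045,-0.104,-0.012,1,0.1,0.1,0.1,0.045,-0.104,-0.012,1,0.1,0,0.1,0.045,-0.104,-0.012,1,0.1,0.1,0.1,0.045,-0.104,-0.012,1,0.1,0.1,0.1,0.045,-0.104,-0.012,1,0,0,0,0,0,0,1,0,0,0,0,0,0]}}

```text
t: 4.32
tcp_pos: [0.6268, 0.1933, 0.2977]
ee_rot: [1.512, 0.108, -2.61]
contact_force: [-0.4, 0.7, -0.2]
width: 0.0933
```

```bash
python3 - <<'E'
from t import *
from fit2 import bottle
from scipy.optimize import least_squares
im=cam('wrist'); cv2.imwrite('pics/w1.png',im['color'])
s=arm.state(); print(s['tcp_pos'],s['joint_pos'])
for r in regions_of('wrist','bottle')[:2]:
    m=cv2.erode(r['region'].astype(np.uint8),np.ones((5,5)))>0
    C,u,v=cloud(im,m); print(r['p'],len(C),u.min(),u.max(),v.min(),v.max(),np.median(C,0))
    C=C[::5]
    def fc(v):
        c=np.cos(v[4]); ax=np.array([-np.cos(v[3])*c,-np.sin(v[3])*c,-np.sin(v[4])])
        return bottle(C,v[:3],ax)
    q=least_squares(fc,[.6335,.196,.115,.14,.52],loss='soft_l1',f_scale=.001); print('base yaw pitch',q.x,np.median(np.abs(q.fun)))
show(PT,RT)
E
```

```text
[0.6266 0.1935 0.2985] [0.2175 0.757  1.0606 0.0387 1.8417 1.6457]
0.84 7001 275 354 47 164 [0.6257 0.1942 0.1191]
base yaw pitch [0.6338 0.1964 0.1153 0.1302 0.5316] 0.00030259074274566894
4 tcp target [0.6271 0.1951 0.1488]
G,3.3,-0,-1.9,0.001,-0.001,-0, G,3.2,-0.1,-1.9,0.001,-0.001,-0, G,3.3,-0,-1.9,0.001,-0.001,-0, G,3.2,-0.1,-1.9,0.001,-0.001,-0
err [ 0.3219  0.5421 -0.2125] 0.11103687928940596
```

View pics/w1.png

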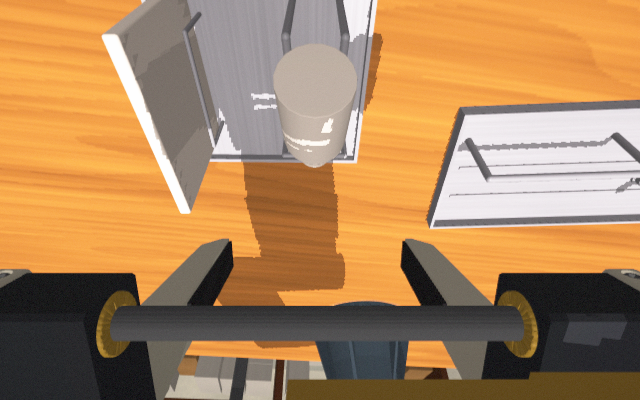

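Call:
{"fn": "drive_tool", "kwargs": {"rows": [1,2.2,0,-1.2,0,0,0,1,2.2,-0.1,-1.3,0,0,0,1,2.2,0,-1.3,0,0,0,1,2.1,-0.1,-1.3,0,0,0,1,2.2,0,-1.3,0,0,0,1,2.1,0,-1.2,0,0,0,1,0,0,0,0,0,0,1,0,0,0,0,0,0]}}

```text
t: 5.08
tcp_pos: [0.6268, 0.1956, 0.1487]
ee_rot: [1.511, 0.108, -2.611]
contact_force: [-1.2, -0.6, 0.3]
width: 0.0931
```

```bash
python3 - <<'E'
from t import *
im=cam('wrist'); cv2.imwrite('pics/w2.png',im['color'])
im=cam('side'); cv2.imwrite('pics/s2.png',cv2.resize(im['color'][180:380,100:360],None,fx=3,fy=3))
show(PT,RT)
E
```

```text
1 tcp target [0.6271 0.1951 0.1488]
G,0.2,0.1,-0,0.002,-0.005,-0.001
err [-0.2062 -0.4538  0.0505] 0.010328745031567974
```

View pics/w2.png

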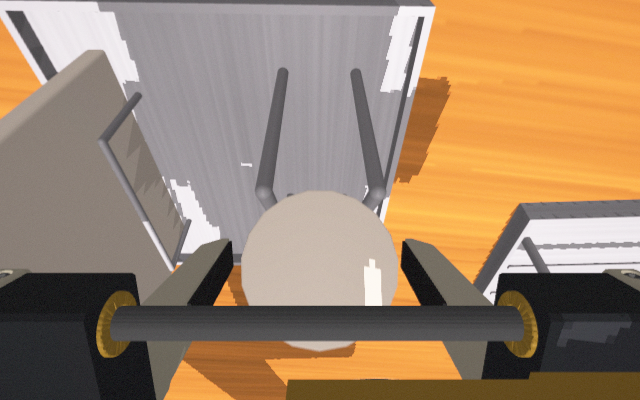

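View pics/s2.png

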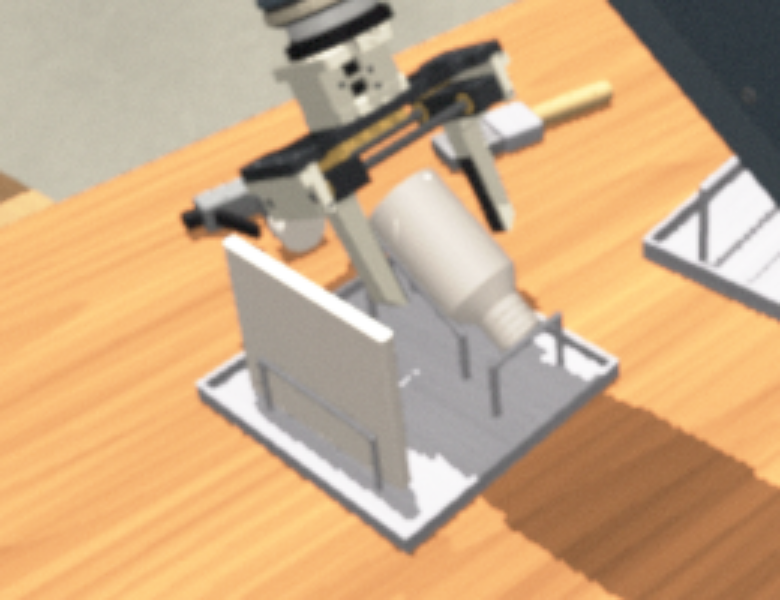

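Call:
{"fn": "drive_tool", "kwargs": {"rows": [0.5,0,0,0,0,0,0,0.5,0,0,0,0,0,0,0.5,0,0,0,0,0,0,0.5,0,0,0,0,0,0,0.5,0,0,0,0,0,0,0.5,0,0,0,0,0,0,0.5,0,0,0,0,0,0,0.5,0,0,0,0,0,0], "squeeze": 18}}

```text
t: 5.85
tcp_pos: [0.6272, 0.1953, 0.1485]
ee_rot: [1.51, 0.107, -2.612]
contact_force: [0.2, -2.2, 2.3]
width: 0.0586
```

Call:
{"fn": "drive_tool", "kwargs": {"rows": [0.4,0,0,0,0,0,0,0.4,0,0,0,0,0,0,0.4,-0.9,0,0.5,0,0,0,0.4,-0.9,0,0.5,0,0,0,0.4,-1.7,0,1,0,0,0,0.4,-2.6,0,1.5,0,0,0,0.4,-2.6,0,1.5,0,0,0,0.4,-2.6,0,1.5,0,0,0,0.4,-2.6,0,1.5,0,0,0,0.4,-2.6,0,1.5,0,0,0,0.4,-1.7,0,1,0,0,0,0.4,0,0,0,0,0,0], "squeeze": 18}}

```text
t: 6.85
tcp_pos: [0.6273, 0.1958, 0.3642]
ee_rot: [1.521, 0.109, -2.606]
contact_force: [0.4, 0.2, -0.7]
width: 0.0586
```

```bash
cat > inhand.py <<'E'
from t import *
from fit2 import bottle as bsdf
from scipy.optimize import least_squares
def fitb(n,b0,ax0):
    im=cam(n); rs=regions_of(n,'bottle'); out=[]
    best=None
    for r in rs:
        m=cv2.erode(r['region'].astype(np.uint8),np.ones((3,3)))>0
        C,u,v=cloud(im,m)
        C=C[bsdf(C,b0,ax0)<.02]
        if len(C)>150 and (best is None or len(C)>len(best)): best=C
    if best is None: print(n,'none',[(r['p'],r['region'].sum()) for r in rs]); return im,None,None
    C=best[::max(1,len(best)//1500)]
    e1=np.cross(ax0,[0,1,0.2]); e1/=np.linalg.norm(e1); e2=np.cross(ax0,e1)
    def A(v): a=ax0+v[3]*e1+v[4]*e2; return a/np.linalg.norm(a)
    q=least_squares(lambda v:bsdf(C,v[:3],A(v)),list(b0)+[0,0],loss='soft_l1',f_scale=.001)
    return im,q.x[:3],A(q.x)
E
cat > chk.py <<'E'
from inhand import *
p,Rc=pose()
s=arm.state(); print(p,s['joint_pos'],s['width'],s['contact_force'])
# expected in-tool bottle
bt=RT.inv().apply(base-PT); at=RT.inv().apply(axis); print('tool base/axis nominal',bt,at)
for n in ['top','side','wrist']:
    im,b,a=fitb(n,p+Rc.apply(bt),Rc.apply(at)); cv2.imwrite(f'pics/c_{n}_{s["t"]:.1f}.png',im['color'])
    if b is not None: print(n,'base',b,'axis',a,'in tool',Rc.inv().apply(b-p),Rc.inv().apply(a),'mouth',b+.13*a)
E
python3 chk.py; ls pics
```

```text
[0.6273 0.1958 0.3642] [0.2202 0.7166 0.9756 0.0425 1.9618 1.6549] 0.058642763922224866 [ 0.4251  0.1636 -0.6513]
tool base/axis nominal [ 0.026  -0.     -0.0225] [ 0.866 -0.     0.5  ]
top base [0.6351 0.1996 0.3303] axis [-0.8538 -0.111  -0.5086] in tool [ 0.0255 -0.0026 -0.024 ] [ 0.8663 -0.0104  0.4994] mouth [0.5241 0.1852 0.2642]
side base [0.633  0.1938 0.3263] axis [-0.8545 -0.1073 -0.5083] in tool [ 0.0304  0.0029 -0.0234] [ 0.8661 -0.0141  0.4997] mouth [0.5219 0.1798 0.2602]
wrist base [0.6328 0.1982 0.3243] axis [-0.8543 -0.1124 -0.5074] in tool [ 0.0319 -0.0015 -0.0247] [ 0.8656 -0.009   0.5006] mouth [0.5217 0.1835 0.2583]
c_side_6.8.png
c_top_6.8.png
c_wrist_6.8.png
s2.png
side0.png
top0.png
w1.png
w2.png
wrist0.png
z_side140.png
z_top150.png
z_top280.png
```

```bash
cat > t2.py <<'E'
from inhand import *
BT=np.array([.029,-.0005,-.024]); AT=np.array([.866,-.0105,.5]); AT/=np.linalg.norm(AT)
PEG=np.array([.5134,-.255])
def pegpose(zbase,psi=-.46,xy=PEG,BT=BT,AT=AT):
    h=np.array([np.cos(psi),np.sin(psi),0]); d=.5*h+[0,0,-.866]
    _,R0=target(d,[np.sin(psi),-np.cos(psi),0],[0,0,0])
    a=R0.apply(AT); q=R.align_vectors([[0,0,-1.]],[a])[0]
    Rt=q*R0; return np.array([*xy,zbase])-Rt.apply(BT),Rt
E
python3 -c "
from t2 import *
show(*pegpose(.34),n=18)"
```

```text
18 tcp target [ 0.4816 -0.2397  0.3531]
G,0.6,2.3,1,0.035,0.056,0.001, G,0.5,2.3,0.9,0.035,0.056,0.001, G,0.5,2.3,0.9,0.035,0.056,0.001, G,0.5,2.4,0.8,0.035,0.056,0.001, G,0.4,2.4,0.7,0.035,0.056,0.001, G,0.3,2.4,0.7,0.035,0.056,0.001, G,0.4,2.5,0.7,0.035,0.056,0.001, G,0.3,2.4,0.5,0.035,0.056,0.001, G,0.2,2.5,0.5,0.035,0.056,0.001, G,0.3,2.5,0.4,0.035,0.056,0.001, G,0.2,2.6,0.4,0.035,0.056,0.001, G,0.2,2.5,0.2,0.035,0.056,0.001
G,0.2,2.5,0.2,0.035,0.056,0.001, G,0.2,2.6,0.1,0.035,0.056,0.001, G,0.2,2.5,0.1,0.035,0.056,0.001, G,0.2,2.5,-0.1,0.035,0.056,0.001, G,0.2,2.6,-0.1,0.035,0.056,0.001, G,0.3,2.5,-0.2,0.035,0.056,0.001
err [ 0.4318 -0.1785 -0.2   ] 0.4899293979047513
```

View pics/c_side_6.8.png

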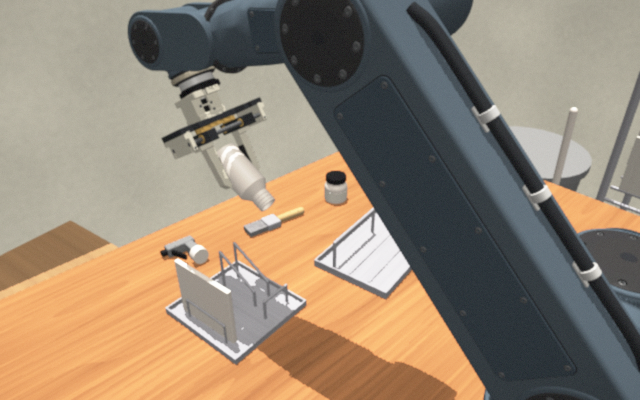

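The bottle is in the gripper at (245,175), clear of the rack. I'll carry it to above the peg and turn it on the way.

Call:
{"fn": "drive_tool", "kwargs": {"rows": [0.4,0.6,2.3,1,0.035,0.056,0.001,0.4,0.5,2.3,0.9,0.035,0.056,0.001,0.4,0.5,2.3,0.9,0.035,0.056,0.001,0.4,0.5,2.4,0.8,0.035,0.056,0.001,0.4,0.4,2.4,0.7,0.035,0.056,0.001,0.4,0.3,2.4,0.7,0.035,0.056,0.001,0.4,0.4,2.5,0.7,0.035,0.056,0.001,0.4,0.3,2.4,0.5,0.035,0.056,0.001,0.4,0.2,2.5,0.5,0.035,0.056,0.001,0.4,0.3,2.5,0.4,0.035,0.056,0.001,0.4,0.2,2.6,0.4,0.035,0.056,0.001,0.4,0.2,2.5,0.2,0.035,0.056,0.001]}}

```text
t: 8.15
tcp_pos: [0.5296, -0.0959, 0.3552]
ee_rot: [-2.3, 0.388, 1.945]
contact_force: [0.6, -0.8, -2.0]
width: 0.0591
```

Call:
{"fn": "drive_tool", "kwargs": {"rows": [0.4,0.2,2.5,0.2,0.035,0.056,0.001,0.4,0.2,2.6,0.1,0.035,0.056,0.001,0.4,0.2,2.5,0.1,0.035,0.056,0.001,0.4,0.2,2.5,-0.1,0.035,0.056,0.001,0.4,0.2,2.6,-0.1,0.035,0.056,0.001,0.4,0.3,2.5,-0.2,0.035,0.056,0.001,0.4,0,0,0,0,0,0,0.4,0,0,0,0,0,0]}}

```text
t: 8.82
tcp_pos: [0.4814, -0.2404, 0.3529]
ee_rot: [-2.476, 0.597, 1.44]
contact_force: [1.2, 0.5, -0.7]
width: 0.059
```

```bash
cat > chk2.py <<'E'
from t2 import *
p,Rc=pose()
s=arm.state(); print(s['t'],p,s['joint_pos'],s['width'],s['contact_force'])
for n in ['top','side','wrist']:
    im,b,a=fitb(n,p+Rc.apply(BT),Rc.apply(AT)); cv2.imwrite(f'pics/d_{n}_{s["t"]:.1f}.png',im['color'])
    P,_,_=cloud(im); g=P[(np.hypot(P[:,0]-PEG[0],P[:,1]-PEG[1])<.025)&(P[:,2]>.03)&(P[:,2]<.145)]
    print(n,'peg',len(g),np.median(g,0) if len(g) else '')
    if b is not None: print(n,'base',b,'axis',a,'in tool',Rc.inv().apply(b-p),Rc.inv().apply(a),'mouth',b+.13*a)
E
python3 chk2.py; ls -t pics | head -3
```

```text
8.8167 [ 0.4814 -0.2404  0.3529] [-0.5622  0.1225  1.8841  0.06    0.615   1.4274] 0.05896925034415406 [ 1.1758  0.4542 -0.7453]
top peg 0 
top base [ 0.5091 -0.2502  0.34  ] axis [ 0.0147 -0.0114 -0.9998] in tool [ 0.0257 -0.0038 -0.0189] [ 0.8759 -0.0134  0.4824] mouth [ 0.511  -0.2517  0.2101]
side peg 192 [ 0.509  -0.2536  0.0898]
side base [ 0.5111 -0.2565  0.3426] axis [-0.0013 -0.0103 -0.9999] in tool [ 0.0258  0.001  -0.0241] [ 0.8687 -0.0072  0.4953] mouth [ 0.5109 -0.2578  0.2126]
wrist peg 0 
wrist base [ 0.5123 -0.2544  0.3423] axis [ 0.003  -0.0086 -1.    ] in tool [ 0.0261 -0.0014 -0.0241] [ 0.8702 -0.0107  0.4926] mouth [ 0.5127 -0.2556  0.2123]
d_wrist_8.8.png
d_side_8.8.png
d_top_8.8.png
```

View pics/d_side_8.8.png

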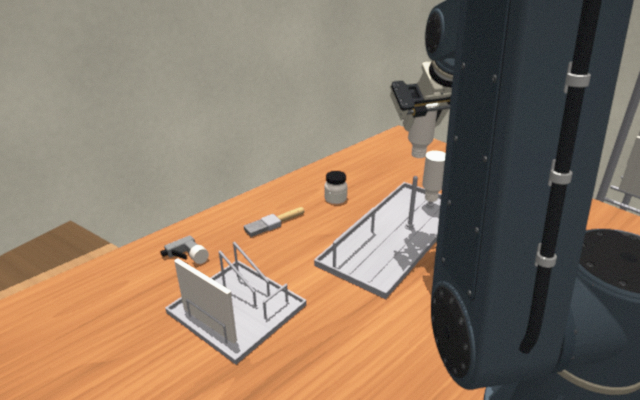

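```bash
python3 -c "
from t2 import *
p,Rc=pose()
show(p+[.0015,0,-.14],Rc,n=8)
show(p+[.0015,0,-.14-.043],Rc,n=1,p0=p+[.0015,0,-.14],R0=Rc)
"
```

```text
8 tcp target [ 0.4842 -0.2391  0.2138]
G,1.5,-0,0.9,0,0,0, G,1.5,-0.1,0.8,0,0,0, G,1.6,-0,0.9,0,0,0, G,1.5,-0.1,0.8,0,0,0, G,1.5,0,0.9,0,0,0, G,1.5,-0,0.9,0,0,0, G,1.6,-0.1,0.8,0,0,0, G,1.5,-0,0.9,0,0,0
err [-0.1424 -0.0429 -0.1861] 6.410612906129115e-15
1 tcp target [ 0.4842 -0.2391  0.1708]
G,3.7,-0.1,2.1,0,0,0
err [0.3942 0.0955 0.4461] 6.410612906129115e-15
```

Call:
{"fn": "drive_tool", "kwargs": {"rows": [0.4,1.5,0,0.9,0,0,0,0.4,1.5,-0.1,0.8,0,0,0,0.4,1.6,0,0.9,0,0,0,0.4,1.5,-0.1,0.8,0,0,0,0.4,0,0,0,0,0,0]}}

```text
t: 9.53
tcp_pos: [0.4829, -0.2385, 0.2809]
ee_rot: [-2.475, 0.592, 1.444]
contact_force: [-0.4, 0.3, -1.7]
width: 0.0586
```

```bash
python3 chk2.py; python3 -c "
import cv2,glob,os
f=max(glob.glob('pics/d_side*'),key=os.path.getmtime); cv2.imwrite('pics/e1.png',cv2.resize(cv2.imread(f)[60:260,300:480],None,fx=3,fy=3,interpolation=2))"
```

```text
9.5333 [ 0.4829 -0.2385  0.2809] [-0.5573  0.219   1.9657  0.0788  0.4403  1.4066] 0.0585774360178323 [-0.446   0.3426 -1.652 ]
top peg 0 
top base [ 0.5132 -0.2514  0.268 ] axis [ 0.005   0.0015 -1.    ] in tool [ 0.0275 -0.0021 -0.0222] [ 0.8702 -0.0204  0.4923] mouth [ 0.5139 -0.2512  0.138 ]
side peg 182 [ 0.5092 -0.2535  0.087 ]
side base [ 0.5124 -0.2565  0.2729] axis [ 0.0023 -0.0089 -1.    ] in tool [ 0.0241  0.0029 -0.0259] [ 0.8714 -0.0099  0.4905] mouth [ 0.5127 -0.2577  0.1429]
wrist peg 0 
wrist base [ 0.5149 -0.2527  0.2739] axis [ 0.0038 -0.012  -0.9999] in tool [ 0.0234 -0.0016 -0.0269] [ 0.8728 -0.0078  0.4881] mouth [ 0.5154 -0.2543  0.144 ]
```

View pics/e1.png

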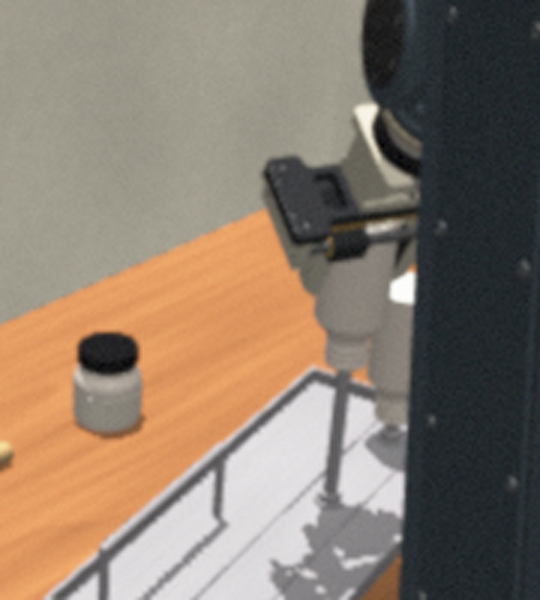

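Call:
{"fn": "drive_tool", "kwargs": {"rows": [0.4,1.5,0,0.9,0,0,0,0.4,1.5,-0.1,0.9,0,0,0,0.4,1.6,0,0.8,0,0,0,0.4,1.5,-0.1,0.9,0,0,0,0.4,1.5,0,0.9,0,0,0,0.4,0,0,0,0,0,0]}}

```text
t: 10.33
tcp_pos: [0.483, -0.2387, 0.194]
ee_rot: [-2.476, 0.594, 1.442]
contact_force: [0.3, 0.6, -2.1]
width: 0.0585
```

```bash
python3 chk2.py
```

```text
10.3333 [ 0.483  -0.2387  0.194 ] [-0.5574  0.369   2.0349  0.1523  0.2206  1.3302] 0.0585082523411631 [ 0.2788  0.5541 -2.0744]
top peg 0 
top base [ 0.5082 -0.245   0.1804] axis [ 0.0283 -0.0313 -0.9991] in tool [ 0.0244 -0.0058 -0.0154] [ 0.8865 -0.0015  0.4626] mouth [ 0.5119 -0.2491  0.0505]
side peg 199 [ 0.5056 -0.2441  0.0716]
side base [ 0.5128 -0.2562  0.1862] axis [ 0.001  -0.0124 -0.9999] in tool [ 0.024   0.0023 -0.0261] [ 0.8708 -0.0063  0.4915] mouth [ 0.5129 -0.2578  0.0563]
wrist peg 0 
wrist base [ 0.5148 -0.2546  0.1864] axis [ 0.0087 -0.0118 -0.9999] in tool [ 0.0244 -0.0001 -0.0271] [ 0.874  -0.0103  0.4857] mouth [ 0.516  -0.2561  0.0564]
```

Call:
{"fn": "drive_tool", "kwargs": {"rows": [0.4,0.9,0,0.5,0,0,0,0.4,0.8,-0.1,0.5,0,0,0,0.4,0.2,0,0.1,0,0,0,0.4,0.2,0,0.1,0,0,0,0.4,0,0,0,0,0,0]}}

```text
t: 11.05
tcp_pos: [0.4841, -0.2386, 0.1718]
ee_rot: [-2.479, 0.595, 1.438]
contact_force: [-0.3, 0.1, -1.4]
width: 0.0588
```

```bash
python3 chk2.py
```

```text
11.05 [ 0.4841 -0.2386  0.1718] [-0.5559  0.4143  2.0451  0.2022  0.1624  1.2803] 0.058799997431301425 [-0.3129  0.0675 -1.3653]
top peg 0 
top base [ 0.5106 -0.2454  0.1585] axis [ 0.0249 -0.0358 -0.999 ] in tool [ 0.0248 -0.0059 -0.0165] [0.8845 0.0037 0.4665] mouth [ 0.5138 -0.2501  0.0286]
side peg 156 [ 0.5021 -0.2425  0.0493]
side base [ 0.5129 -0.2559  0.1606] axis [ 0.0058 -0.0081 -1.    ] in tool [ 0.0264  0.0025 -0.0234] [ 0.8703 -0.0126  0.4924] mouth [ 0.5136 -0.257   0.0307]
wrist peg 0 
wrist base [ 0.5142 -0.2537  0.161 ] axis [ 0.0045 -0.0117 -0.9999] in tool [ 0.0262 -0.0001 -0.0238] [ 0.8706 -0.0088  0.4919] mouth [ 0.5148 -0.2552  0.031 ]
```

Call:
{"fn": "drive_tool", "kwargs": {"rows": [0.4,0.1,0,0,0,0,0,0.4,0,0,0.1,0,0,0,0.4,0,0,0,0,0,0]}}

```text
t: 11.6
tcp_pos: [0.484, -0.2387, 0.1708]
ee_rot: [-2.481, 0.595, 1.437]
contact_force: [1.8, 0.1, 0.4]
width: 0.0587
```

Call:
{"fn": "drive_tool", "kwargs": {"rows": [0.4,0.1,0,0,0,0,0,0.4,0,0,0,0,0,0,0.4,0,0,0,0,0,0]}}

```text
t: 11.85
tcp_pos: [0.4846, -0.239, 0.1704]
ee_rot: [-2.481, 0.596, 1.436]
contact_force: [-3.7, 1.3, 7.5]
width: 0.0586
```

```bash
python3 chk2.py; python3 -c "
from h import *
for i in range(5): eyes.get_image('top'); print(arm.state()['contact_force'])"
```

```text
11.85 [ 0.4846 -0.239   0.1704] [-0.5561  0.4177  2.0453  0.209   0.1567  1.2734] 0.058629187510171044 [-3.6856  1.272   7.5161]
top peg 0 
top base [ 0.5112 -0.2475  0.1576] axis [ 0.0306 -0.0054 -0.9995] in tool [ 0.0249 -0.0045 -0.0174] [ 0.8792 -0.0264  0.4758] mouth [ 0.5152 -0.2482  0.0276]
side peg 186 [ 0.5038 -0.2422  0.0514]
side base [ 0.5129 -0.2559  0.1595] axis [ 0.0152 -0.0158 -0.9998] in tool [ 0.026   0.0023 -0.0229] [ 0.875  -0.0102  0.484 ] mouth [ 0.5148 -0.2579  0.0295]
wrist peg 0 
wrist base [ 0.5139 -0.2541  0.1592] axis [ 0.0145 -0.0175 -0.9997] in tool [ 0.0263  0.0003 -0.0228] [ 0.8751 -0.0083  0.4839] mouth [ 0.5158 -0.2564  0.0292]
[-2.39085814  1.26256366  7.86897573]
[-2.69048367  1.70030237  6.45855489]
[-2.03299563  1.18309435  7.42187017]
[-2.08649441  1.75561028  6.84477872]
[-2.19582421  0.44974602  7.09492151]
```

Call:
{"fn": "drive_tool", "kwargs": {"rows": [0.66,0,0,0,0,0,0,0.7,0,0,0,0,0,0,0.75,0,0,0,0,0,0,0.8,0,0,0,0,0,0,0.9,0,0,0,0,0,0,0.9,0,0,0,0,0,0,0.9,0,0,0,0,0,0,0.9,0,0,0,0,0,0,0.9,0,0,0,0,0,0]}}

```text
t: 13.15
tcp_pos: [0.4842, -0.2387, 0.1697]
ee_rot: [-2.48, 0.595, 1.438]
contact_force: [0.2, 0.2, -0.3]
width: 0.0835
```

```bash
python3 chk2.py; cp $(ls -t pics/d_wrist*|head -1) pics/w3.png
```

```text
13.15 [ 0.4842 -0.2387  0.1697] [-0.556   0.4186  2.0459  0.209   0.1571  1.2734] 0.08346490109928187 [ 0.1543  0.1862 -0.2754]
top none []
top peg 0 
side peg 231 [ 0.5048 -0.2433  0.0588]
side base [ 0.5124 -0.2557  0.1597] axis [-0.0039 -0.046  -0.9989] in tool [ 0.0251  0.0025 -0.0234] [0.8739 0.0256 0.4854] mouth [ 0.5119 -0.2617  0.0299]
wrist peg 0 
wrist base [ 0.5133 -0.2539  0.1596] axis [-0.0072 -0.0483 -0.9988] in tool [ 0.0252  0.0005 -0.0233] [0.8729 0.0291 0.487 ] mouth [ 0.5123 -0.2602  0.0297]
```

View pics/w3.png

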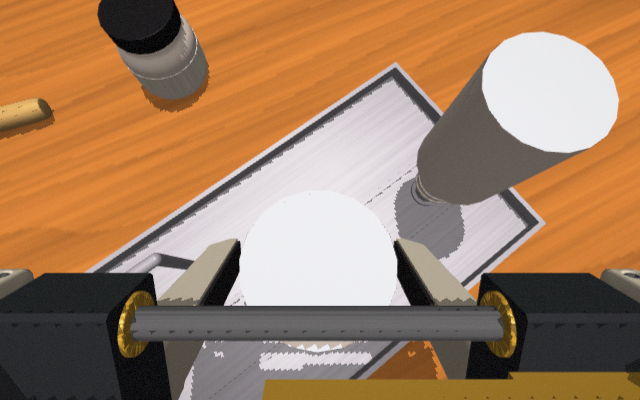

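Call:
{"fn": "drive_tool", "kwargs": {"rows": [0.9,-1,0,0,0,0,0,0.9,-1.5,0,0,0,0,0,0.9,-2,0,0,0,0,0,0.9,-2.5,0,0,0,0,0,0.9,-3,0,0,0,0,0,0.9,-3,0,0,0,0,0,0.9,-3,0,0,0,0,0,0.9,0,0,0,0,0,0]}}

```text
t: 14.12
tcp_pos: [0.4128, -0.2006, 0.3131]
ee_rot: [-2.486, 0.598, 1.43]
contact_force: [0.2, -0.6, 1.4]
width: 0.0838
```

```bash
cat > t3.py <<'E'
from inhand import *
yb=.147; BC=np.array([.5705,.3044])
def bpose(z,xy=BC,yb=yb): return target([0,0,-1],[np.sin(yb),-np.cos(yb),0],[*xy,z],off=0.)
E
python3 -c "
from t3 import *
s=arm.state();print(s['tcp_pos'],s['joint_pos'])
im=cam('top'); cv2.imwrite('pics/f_top.png',im['color']); im=cam('side'); cv2.imwrite('pics/f_side.png',im['color'])
for n in ['top','side']:
    b0=np.array([.5134,-.255,.159]); im,b,a=fitb(n,b0,np.array([0,0,-1.])); print(n,b,a)
show(*bpose(.30))"
```

```text
[ 0.4128 -0.2006  0.3131] [-0.5705  0.0164  2.1116  0.0845  0.4853  1.3926]
top [ 0.5146 -0.2512  0.1582] [-0.0065 -0.0337 -0.9994]
side [ 0.5127 -0.2554  0.1598] [-0.0077 -0.0532 -0.9986]
14 tcp target [0.5705 0.3044 0.3   ]
G,-0.3,-3.7,0.5,-0.042,-0.036,-0.012, G,-0.3,-3.8,0.4,-0.042,-0.036,-0.012, G,-0.2,-3.8,0.2,-0.042,-0.036,-0.012, G,-0.1,-3.7,0.1,-0.042,-0.036,-0.012, G,-0.1,-3.8,-0.1,-0.042,-0.036,-0.012, G,-0.1,-3.8,-0.3,-0.042,-0.036,-0.012, G,0,-3.7,-0.4,-0.042,-0.036,-0.012, G,0,-3.8,-0.5,-0.042,-0.036,-0.012, G,0,-3.7,-0.7,-0.042,-0.036,-0.012, G,0.1,-3.7,-0.9,-0.042,-0.036,-0.012, G,0,-3.6,-1,-0.042,-0.036,-0.012, G,0.1,-3.6,-1.2,-0.042,-0.036,-0.012
G,0,-3.5,-1.3,-0.042,-0.036,-0.012, G,0.1,-3.5,-1.5,-0.042,-0.036,-0.012
err [-0.2564 -0.0997 -0.4805] 0.44343741017090244
```

View pics/f_top.png

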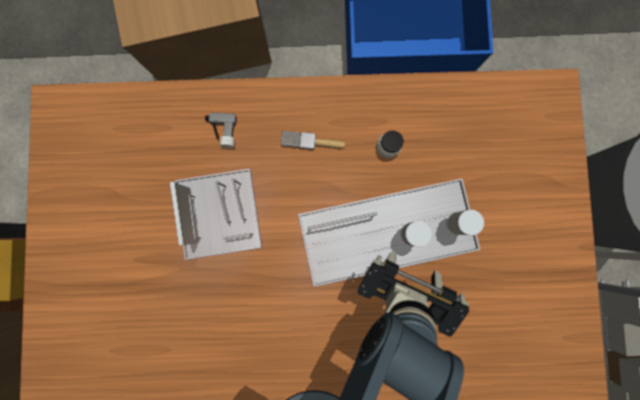

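The bottle hangs at (417,233) beside the drying one at (470,222), with its base at about z = 0.159, so it is home. Next is the board.

Call:
{"fn": "drive_tool", "kwargs": {"rows": [0.6,-0.3,-3.7,0.5,-0.042,-0.036,-0.012,0.6,-0.3,-3.8,0.4,-0.042,-0.036,-0.012,0.6,-0.2,-3.8,0.2,-0.042,-0.036,-0.012,0.6,-0.1,-3.7,0.1,-0.042,-0.036,-0.012,0.6,-0.1,-3.8,-0.1,-0.042,-0.036,-0.012,0.6,-0.1,-3.8,-0.3,-0.042,-0.036,-0.012,0.6,0,-3.7,-0.4,-0.042,-0.036,-0.012,0.6,0,-3.8,-0.5,-0.042,-0.036,-0.012,0.6,0,-3.7,-0.7,-0.042,-0.036,-0.012,0.6,0.1,-3.7,-0.9,-0.042,-0.036,-0.012,0.6,0,-3.6,-1,-0.042,-0.036,-0.012,0.6,0.1,-3.6,-1.2,-0.042,-0.036,-0.012]}}

```text
t: 15.42
tcp_pos: [0.5482, 0.2343, 0.3001]
ee_rot: [2.249, 0.04, -2.103]
contact_force: [-0.4, -1.1, 1.3]
width: 0.0557
```

Call:
{"fn": "drive_tool", "kwargs": {"rows": [0.6,0,-3.5,-1.3,-0.042,-0.036,-0.012,0.6,0.1,-3.5,-1.5,-0.042,-0.036,-0.012,0.6,0,0,0,0,0,0,0.6,0,0,0,0,0,0]}}

```text
t: 15.75
tcp_pos: [0.5704, 0.3056, 0.2978]
ee_rot: [2.136, 0.148, -2.149]
contact_force: [0.7, -0.2, -0.6]
width: 0.0559
```

```bash
cat > boardfit.py <<'E'
from fit2 import box
from scipy.optimize import least_squares
from plan import *
def fitboard(n,o,Rb):
    """o: middle of lower edge, Rb: columns x(thick) y(long) z(high)"""
    im=cam(n); best=None
    for r in regions_of(n,'board'):
        m=cv2.erode(r['region'].astype(np.uint8),np.ones((3,3)))>0
        C,u,v=cloud(im,m); C=C[box(Rb.inv().apply(C-o),np.array([0,0,.065]),np.array([.005,.075,.065]))<.02]
        if len(C)>100 and (best is None or len(C)>len(best)): best=C
    if best is None: return im,None,None,0
    C=best[::max(1,len(best)//1500)]
    f=lambda v: box((Rb*R.from_rotvec(v[3:])).inv().apply(C-o-v[:3]),np.array([0,0,.065]),np.array([.005,.075,.065]))
    q=least_squares(f,np.zeros(6),loss='soft_l1',f_scale=.001)
    return im,o+q.x[:3],Rb*R.from_rotvec(q.x[3:]),len(best)
E
cat > c4.py <<'E'
from t3 import *
from boardfit import fitboard
s=arm.state();print(s['t'],s['tcp_pos'],s['joint_pos'])
Rb=R.from_matrix(np.array([[-np.sin(yb),-np.cos(yb),0],[np.cos(yb),-np.sin(yb),0],[0,0,1]]).T @ np.eye(3)) if 0 else R.from_euler('z',yb-np.pi/2)
for n in ['wrist','top','side']:
    im,o,Rr,k=fitboard(n,np.array([*BC,.004]),Rb)
    if n=='wrist': cv2.imwrite('pics/w4.png',im['color'])
    if o is not None: print(n,k,o,Rr.as_euler('zyx')+[np.pi/2,0,0])
show(*bpose(.30)); show(*bpose(.188),p0=bpose(.3)[0],R0=bpose(.3)[1],n=6)
E
python3 c4.py
```

```text
15.75 [0.5704 0.3056 0.2978] [ 0.4215  0.536   1.38   -0.0054  1.2338  1.8486]
wrist 1791 [0.5803 0.3091 0.0049] [0.1483 0.0055 0.0329]
top 295 [0.575  0.3076 0.0039] [ 0.1469 -0.0049  0.0027]
side 2449 [0.5768 0.3032 0.0054] [0.145  0.0012 0.0021]
1 tcp target [0.5705 0.3044 0.3   ]
G,0.1,-0.1,-0,-0.005,0.003,-0.006
err [-0.4294 -0.0169 -0.3504] 0.03131052270094371
6 tcp target [0.5705 0.3044 0.188 ]
G,1.9,0,-0,0,0,0, G,1.8,0,-0,0,0,0, G,1.9,0,-0,0,0,0, G,1.9,0,-0,0,0,0, G,1.8,0,-0,0,0,0, G,1.9,0,-0,0,0,0
err [ 0.  0. -0.] 0.0
```

View pics/w4.png

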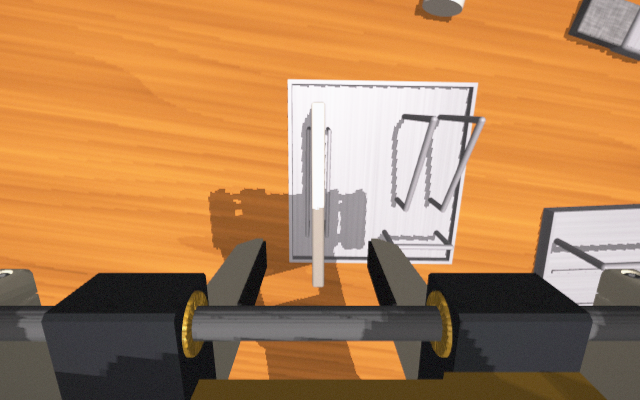

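Call:
{"fn": "drive_tool", "kwargs": {"rows": [0.6,1.9,0,-0.1,0,0,0,0.6,1.9,0,-0.1,0,0,0,0.6,1.9,0,-0.1,0,0,0,0.6,1.9,0,0,0,0,0,0.6,1.9,0,0,0,0,0,0.6,1.5,0,0,0,0,0,0.6,0,0,0,0,0,0]}}

```text
t: 16.63
tcp_pos: [0.5719, 0.3029, 0.1877]
ee_rot: [2.136, 0.145, -2.151]
contact_force: [0.5, -0.6, -0.9]
width: 0.0556
```

Call:
{"fn": "drive_tool", "kwargs": {"rows": [0.4,0,0,0,0,0,0,0.3,0,0,0,0,0,0,0.2,0,0,0,0,0,0,0.15,0,0,0,0,0,0,0.12,0,0,0,0,0,0,0.05,0,0,0,0,0,0,0.02,0,0,0,0,0,0,0.02,0,0,0,0,0,0,0.02,0,0,0,0,0,0,0.02,0,0,0,0,0,0,0.02,0,0,0,0,0,0], "squeeze": 25}}

```text
t: 17.55
tcp_pos: [0.573, 0.304, 0.1905]
ee_rot: [2.141, 0.147, -2.147]
contact_force: [-1.0, -0.5, 1.5]
width: 0.0103
```

Call:
{"fn": "drive_tool", "kwargs": {"rows": [0.02,-0.6,0,0,0,0,0,0.02,-1.2,0,0,0,0,0,0.02,-1.5,0,0,0,0,0,0.02,-2,0,0,0,0,0,0.02,-2,0,0,0,0,0,0.02,-2,0,0,0,0,0,0.02,-2,0,0,0,0,0,0.02,-1.5,0,0,0,0,0,0.02,-1,0,0,0,0,0,0.02,0,0,0,0,0,0,0.02,0,0,0,0,0,0]}}

```text
t: 18.47
tcp_pos: [0.5732, 0.3049, 0.3285]
ee_rot: [2.141, 0.148, -2.147]
contact_force: [-0.1, -0.4, -2.2]
width: 0.0101
```

```bash
cat > c5.py <<'E'
from t3 import *
from boardfit import fitboard
import sys
p,Rc=pose(); s=arm.state(); print(s['t'],p,s['joint_pos'],s['contact_force'],s['width'])
# nominal: board in tool: lower edge mid at x=+.184 ; board z = -tool x; thick = tool y; long = tool z
RBT=R.from_matrix(np.array([[0,0,-1],[1,0,0],[0,-1.,0]]))  # columns: thick=tool y, long=-tool z, up=-tool x
for n in ['wrist','top','side']:
    im,o,Rr,k=fitboard(n,p+Rc.apply([.184,0,0]),Rc*RBT)
    cv2.imwrite(f'pics/b_{n}_{s["t"]:.1f}.png',im['color'])
    if o is not None: print(n,k,'low edge mid',o,'in tool',Rc.inv().apply(o-p),'rotdev',(RBT.inv()*Rc.inv()*Rr).as_rotvec())
E
python3 c5.py; ls -t pics|head -3
```

```text
18.4667 [0.5732 0.3049 0.3285] [ 0.4186  0.5137  1.3397 -0.0051  1.2928  1.8472] [-0.0542 -0.3766 -2.1698] 0.010093695433862335
wrist 4812 low edge mid [0.5759 0.3118 0.143 ] in tool [ 0.1855 -0.0076 -0.0043] rotdev [ 0.0023  0.0589 -0.0017]
top 667 low edge mid [0.5746 0.3066 0.141 ] in tool [ 0.1874 -0.0027 -0.0023] rotdev [-0.001   0.0029 -0.    ]
side 2572 low edge mid [0.5765 0.3023 0.1421] in tool [ 0.1864  0.0019 -0.0035] rotdev [-0.0002  0.0003 -0.0003]
b_side_18.5.png
b_top_18.5.png
b_wrist_18.5.png
```

```bash
cat > t6.py <<'E'
from t3 import *
SX,SY,SW=.5198,-.2081,.1866
RS=R.from_euler('z',SW)
OT=np.array([.186,0,-.003])
def place(ox,oz,tilt,oy=.115):
    t=np.radians(tilt); d=RS.apply([np.sin(t),0,-np.cos(t)]); j=RS.apply([1,0,0])
    _,Rt=target(d,j,[0,0,0]); o=np.array([SX,SY,0])+RS.apply([ox,oy,oz])
    return o-Rt.apply(OT),Rt
def where():
    p,Rc=pose(); o=RS.inv().apply(p+Rc.apply(OT)-[SX,SY,0]); d=RS.inv().apply(Rc.apply([1,0,0])); y=RS.inv().apply(Rc.apply([0,1,0]))
    return o,np.degrees(np.arctan2(d[0],-d[2])),np.degrees(d[1]),np.degrees(np.arctan2(y[1],y[0]))
E
python3 -c "
from t6 import *
print(where()); show(*place(.0825,.14,15.5),n=18)"
```

```text
(array([0.1497, 0.4928, 0.1416]), np.float64(-0.28113835374588597), np.float64(-0.3593169334415834), np.float64(-92.45960845071968))
18 tcp target [ 0.5312 -0.092   0.3192]
G,0.1,2.1,0.5,-0.089,0.013,0.012, G,0,2.1,0.8,-0.089,0.013,0.012, G,0.1,2.1,0.9,-0.089,0.013,0.012, G,0.1,1.9,1.1,-0.089,0.013,0.012, G,0.2,1.8,1.3,-0.089,0.013,0.012, G,0.1,1.7,1.4,-0.089,0.013,0.012, G,0.1,1.6,1.6,-0.089,0.013,0.012, G,0.1,1.4,1.7,-0.089,0.013,0.012, G,0.1,1.2,1.8,-0.089,0.013,0.012, G,0.1,1.1,1.9,-0.089,0.013,0.012, G,0.1,0.9,2,-0.089,0.013,0.012, G,0,0.8,2.1,-0.089,0.013,0.012
G,0.1,0.5,2.2,-0.089,0.013,0.012, G,0,0.3,2.2,-0.089,0.013,0.012, G,0,0.2,2.2,-0.089,0.013,0.012, G,-0,-0,2.2,-0.089,0.013,0.012, G,-0.1,-0.3,2.2,-0.089,0.013,0.012, G,-0.1,-0.4,2.2,-0.089,0.013,0.012
err [ 0.2903 -0.3156  0.1869] 0.5619866400672374
```

Call:
{"fn": "drive_tool", "kwargs": {"rows": [0.02,0.1,2.1,0.5,-0.089,0.013,0.012,0.02,0,2.1,0.8,-0.089,0.013,0.012,0.02,0.1,2.1,0.9,-0.089,0.013,0.012,0.02,0.1,1.9,1.1,-0.089,0.013,0.012,0.02,0.2,1.8,1.3,-0.089,0.013,0.012,0.02,0.1,1.7,1.4,-0.089,0.013,0.012,0.02,0.1,1.6,1.6,-0.089,0.013,0.012,0.02,0.1,1.4,1.7,-0.089,0.013,0.012,0.02,0.1,1.2,1.8,-0.089,0.013,0.012,0.02,0.1,1.1,1.9,-0.089,0.013,0.012,0.02,0.1,0.9,2,-0.089,0.013,0.012,0.02,0,0.8,2.1,-0.089,0.013,0.012]}}

```text
t: 19.77
tcp_pos: [0.5452, 0.0395, 0.3228]
ee_rot: [1.559, 0.883, -1.293]
contact_force: [0.6, -0.8, -0.7]
width: 0.0097
```

Call:
{"fn": "drive_tool", "kwargs": {"rows": [0.02,0.1,0.5,2.2,-0.089,0.013,0.012,0.02,0,0.3,2.2,-0.089,0.013,0.012,0.02,0,0.2,2.2,-0.089,0.013,0.012,0.02,0,0,2.2,-0.089,0.013,0.012,0.02,-0.1,-0.3,2.2,-0.089,0.013,0.012,0.02,-0.1,-0.4,2.2,-0.089,0.013,0.012,0.02,0,0,0,0,0,0,0.02,0,0,0,0,0,0]}}

```text
t: 20.43
tcp_pos: [0.5314, -0.093, 0.3197]
ee_rot: [1.213, 1.101, -0.86]
contact_force: [-0.6, 0.7, -1.8]
width: 0.0099
```

```bash
cat > c6.py <<'E'
from t6 import *
from boardfit import fitboard
p,Rc=pose(); s=arm.state(); print(s['t'],p,s['joint_pos'],s['contact_force'],s['width'])
print('where',where())
RBT=R.from_matrix(np.array([[0,0,-1],[1,0,0],[0,-1.,0]]))
off={'top':[.0010,.0024,0],'side':[-.001,-.0023,.0015],'wrist':[0,0,0]}
for n in ['wrist','top','side']:
    im,o,Rr,k=fitboard(n,p+Rc.apply(OT),Rc*RBT)
    cv2.imwrite(f'pics/b_{n}.png',im['color'])
    if o is not None:
        oc=o-np.array(off[n]); print(n,k,'stand frame o',RS.inv().apply(oc-[SX,SY,0]),'in tool',Rc.inv().apply(oc-p),'rotdev',(RBT.inv()*Rc.inv()*Rr).as_rotvec())
    P,_,_=cloud(im); q=RS.inv().apply(P-np.array(off[n])-[SX,SY,0])
    a=q[(np.abs(q[:,0]-.052)<.012)&(np.abs(q[:,1]-.115)<.07)&(np.abs(q[:,2]-.073)<.008)]
    if len(a)>10: print('   rail',len(a),np.median(a,0),a.min(0),a.max(0), 'slope',np.polyfit(a[:,1],a[:,0],1)[0])
    a=q[(np.abs(q[:,0]-.093)<.006)&(np.abs(q[:,1]-.115)<.09)&(q[:,2]>.0155)&(q[:,2]<.022)]
    if len(a)>10: print('   lip',len(a),np.median(a,0),np.percentile(a,5,axis=0),np.percentile(a,95,axis=0))
E
python3 c6.py
```

```text
20.4333 [ 0.5314 -0.093   0.3197] [-0.3067  0.2302  1.7919  0.1704  0.8775 -0.5841] [-0.6079  0.6846 -1.7806] 0.00990149718990802
where (array([0.0843, 0.1137, 0.141 ]), np.float64(16.089385758561086), np.float64(-0.051043048095378546), np.float64(-0.12952995028452896))
wrist 4694 stand frame o [0.0905 0.1146 0.1428] in tool [ 0.186   0.0064 -0.0039] rotdev [ 0.0031 -0.0465 -0.0005]
   rail 1095 [0.0516 0.1216 0.0771] [0.0479 0.0451 0.0721] [0.0561 0.1849 0.0796] slope -0.0006976376438259704
   lip 563 [0.0927 0.1255 0.0188] [0.0909 0.0391 0.0168] [0.0948 0.1973 0.02  ]
top 512 stand frame o [0.0856 0.1134 0.1402] in tool [ 0.1871  0.001  -0.0027] rotdev [ 0.0041 -0.0008  0.    ]
side 1075 stand frame o [0.086  0.1166 0.1405] in tool [ 0.1869  0.0015 -0.0059] rotdev [ 0.0028 -0.0012  0.0025]
   rail 145 [0.0499 0.1209 0.0756] [0.0457 0.0461 0.0687] [0.0559 0.1843 0.0796] slope 0.0026170046674935136
   lip 35 [0.092  0.1726 0.0172] [0.0895 0.1523 0.016 ] [0.0947 0.1988 0.0196]
```

View pics/b_wrist.png

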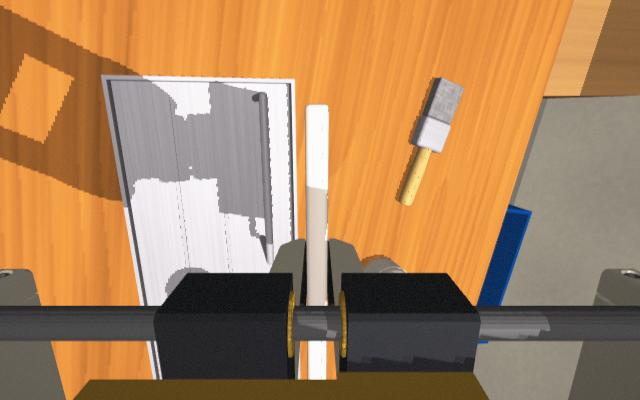

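View pics/b_side.png

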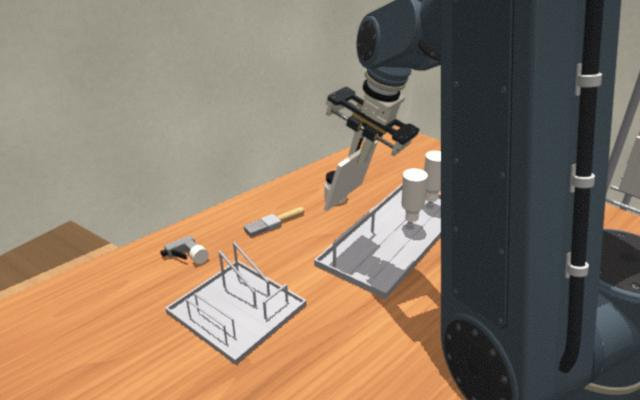

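```bash
python3 -c "
from t6 import *
a=place(.082,.14,15); show(*a,n=1); b=place(.082,.012,15); show(*b,n=8,p0=a[0],R0=a[1])"
```

```text
1 tcp target [ 0.5323 -0.0918  0.3197]
G,0,0,0,0.001,0,-0.02
err [-0.5394  0.3309  0.2799] 0.0379794357813802
8 tcp target [ 0.5323 -0.0918  0.1917]
G,1.5,-0.4,0,0,0,0, G,1.6,-0.4,-0,0,0,0, G,1.5,-0.4,0,0,0,0, G,1.6,-0.5,-0,0,0,0, G,1.5,-0.4,0,0,0,0, G,1.6,-0.4,0,0,0,0, G,1.5,-0.4,0,0,0,0, G,1.6,-0.4,0,0,0,0
err [ 0.2142  0.0404 -0.3158] 0.0
```

Call:
{"fn": "drive_tool", "kwargs": {"rows": [0.02,0,0,0,0.001,0,-0.02,0.02,1.5,-0.4,0,0,0,0,0.02,1.6,-0.4,0,0,0,0,0.02,1.5,-0.4,0,0,0,0,0.02,1.6,-0.5,0,0,0,0,0.02,1.5,-0.4,0,0,0,0,0.02,1.6,-0.4,0,0,0,0,0.02,0.8,-0.2,0,0,0,0,0.02,0,0,0,0,0,0,0.02,0,0,0,0,0,0]}}

```text
t: 21.57
tcp_pos: [0.5319, -0.0921, 0.2156]
ee_rot: [1.202, 1.116, -0.873]
contact_force: [-0.5, -0.0, -1.5]
width: 0.0099
```

```bash
python3 c6.py;python3 -c "
from t6 import *
show(*place(.082,.008,15),n=3)
import cv2
cv2.imwrite('pics/e3.png',cv2.resize(cv2.imread('pics/b_side.png')[80:300,300:460],None,fx=3.6,fy=2.7,interpolation=2))"
```

```text
21.5667 [ 0.5319 -0.0921  0.2156] [-0.3012  0.3757  1.8831  0.198   0.6605 -0.6311] [-0.5265 -0.0061 -1.5095] 0.00985169043261239
where (array([0.0814, 0.1147, 0.0359]), np.float64(14.953570655311445), np.float64(-0.01629429865956909), np.float64(0.014770875123483056))
wrist 4684 stand frame o [0.0875 0.1157 0.0376] in tool [ 0.1859  0.0063 -0.0041] rotdev [ 0.0036 -0.0464 -0.0013]
   rail 1439 [0.0514 0.1445 0.0771] [0.048  0.0954 0.0725] [0.0561 0.1849 0.0795] slope 0.0005266819461574164
   lip 81 [0.0927 0.199  0.0187] [0.0909 0.1942 0.0164] [0.0948 0.2045 0.02  ]
top 304 stand frame o [0.0827 0.1112 0.0367] in tool [0.1856 0.0014 0.0005] rotdev [-0.0105 -0.003   0.0003]
   lip 67 [0.0928 0.1099 0.0179] [0.0911 0.0326 0.0161] [0.0947 0.1908 0.0205]
side 708 stand frame o [0.0828 0.1155 0.0361] in tool [ 0.1862  0.0014 -0.0039] rotdev [ 0.0009 -0.0013  0.0004]
   rail 147 [0.0496 0.1215 0.0758] [0.0468 0.0452 0.0701] [0.0556 0.1843 0.0798] slope 0.003020595198401719
   lip 26 [0.0912 0.1846 0.0177] [0.0885 0.1636 0.016 ] [0.0949 0.2005 0.0204]
3 tcp target [ 0.5323 -0.0918  0.1877]
G,0.9,-0.2,-0,0,0,-0, G,0.9,-0.3,-0,0,0,-0, G,1,-0.2,-0,0,0,-0
err [ 0.1001 -0.4653 -0.4501] 0.0667496570070852
```

View pics/e3.png

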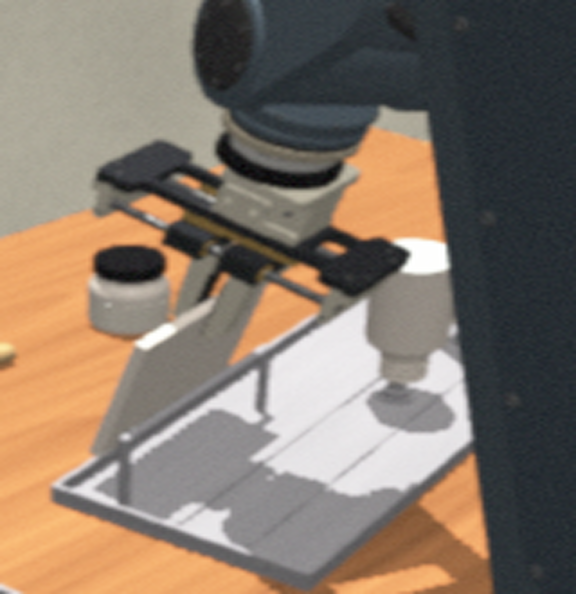

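Call:
{"fn": "drive_tool", "kwargs": {"rows": [0.02,0.9,-0.2,0,0,0,0,0.02,0.9,-0.2,0,0,0,0,0.02,0.7,-0.2,0,0,0,0,0.02,0.3,-0.1,0,0,0,0,0.02,0,0,0,0,0,0,0.02,0,0,0,0,0,0]}}

```text
t: 22.37
tcp_pos: [0.532, -0.0922, 0.186]
ee_rot: [1.202, 1.116, -0.874]
contact_force: [0.0, 0.9, -0.9]
width: 0.0098
```

```bash
cat > c7.py <<'E'
from t6 import *
f=[]
for i in range(4): eyes.get_image('top'); s=arm.state(); f.append(RS.inv().apply(s['contact_force']))
print(s['t'],where(),'F stand',np.mean(f,0),s['joint_pos'],s['width'])
E
python3 c7.py
```

```text
22.5667 (array([0.0817, 0.1145, 0.0068]), np.float64(14.974838516721332), np.float64(-0.026842995504833975), np.float64(0.00870288737211357)) F stand [ 0.0859 -0.1927 -1.8237] [-0.3013  0.4236  1.902   0.2171  0.5948 -0.6545] 0.009977340321141049
```

Call:
{"fn": "drive_tool", "kwargs": {"rows": [0.02,0,0.1,0,0,0,0,0.02,0.1,0.1,0,0,0,0,0.02,0,0.1,0,0,0,0,0.02,0,0,0,0,0,0,0.02,0,0,0,0,0,0]}}

```text
t: 22.98
tcp_pos: [0.5353, -0.0916, 0.1864]
ee_rot: [1.202, 1.115, -0.873]
contact_force: [-1.1, -0.2, -1.8]
width: 0.0097
```

```bash
python3 c7.py
```

```text
23.1833 (array([0.0849, 0.1145, 0.0067]), np.float64(14.980772326829), np.float64(-0.029112872206070242), np.float64(0.01153617181155316)) F stand [ 0.0353 -0.2871 -1.8593] [-0.2982  0.4281  1.8947  0.2152  0.5969 -0.6497] 0.009900815354355554
```

Call:
{"fn": "drive_tool", "kwargs": {"rows": [0.02,0,0.1,0,0,0,0,0.02,0,0,0,0,0,0,0.02,0,0,0,0,0,0]}}

```text
t: 23.43
tcp_pos: [0.536, -0.0914, 0.1865]
ee_rot: [1.202, 1.116, -0.874]
contact_force: [-1.2, -1.2, -0.9]
width: 0.0099
```

```bash
python3 c7.py
```

```text
23.6333 (array([0.0856, 0.1146, 0.0068]), np.float64(14.95575462160875), np.float64(-0.016797469488927946), np.float64(0.007206248860592136)) F stand [-1.867  -0.1876 -1.3576] [-0.2974  0.429   1.8925  0.2143  0.5985 -0.648 ] 0.009881013929599893
```

Call:
{"fn": "drive_tool", "kwargs": {"rows": [0.02,0.1,-0.05,0,0,0,0,0.02,0.05,0,0,0,0,0,0.02,0,0,0,0,0,0,0.02,0,0,0,0,0,0]}}

```text
t: 23.97
tcp_pos: [0.5361, -0.0914, 0.1853]
ee_rot: [1.202, 1.115, -0.873]
contact_force: [-4.7, -0.3, 3.8]
width: 0.0098
```

```bash
python3 c7.py
```

```text
24.1667 (array([0.0858, 0.1146, 0.0057]), np.float64(14.991526612649778), np.float64(-0.027225082716826544), np.float64(0.01506187724369458)) F stand [-4.5914  1.4246  5.294 ] [-0.2974  0.431   1.8933  0.2156  0.5952 -0.6495] 0.00989959178525384
```

```bash
python3 -c "
from t6 import *
o,t,_,_=where(); print(o,t)
show(*place(o[0]-.0003,o[2]+.0004,18.0,oy=o[1]),n=6)"
```

```text
[0.0858 0.1146 0.0057] 14.991526612649778
6 tcp target [ 0.5266 -0.0933  0.183 ]
G,-0,-0.2,0,0,0,0.009, G,-0,-0.1,0,0,0,0.009, G,-0,-0.2,0,0,0,0.009, G,-0,-0.2,0,0,0,0.009, G,-0,-0.1,0,0,0,0.009, G,-0,-0.2,0,0,0,0.009
err [ 0.0489  0.0965 -0.4287] 0.09089732088009225
```

Call:
{"fn": "drive_tool", "kwargs": {"rows": [0.02,0,-0.17,0,0,0,0.009,0.02,0,-0.16,0,0,0,0.009,0.02,-0.05,-0.17,0,0,0,0.009,0.02,0,-0.16,0,0,0,0.009,0.02,0,-0.17,0,0,0,0.009,0.02,0,-0.16,0,0,0,0.009,0.02,0,0,0,0,0,0,0.02,0,0,0,0,0,0]}}

```text
t: 24.83
tcp_pos: [0.5266, -0.0933, 0.1828]
ee_rot: [1.227, 1.078, -0.832]
contact_force: [-3.5, 0.6, 2.9]
width: 0.0096
```

```bash
python3 c7.py
```

```text
25.0333 (array([0.0858, 0.1145, 0.0059]), np.float64(18.065815807855294), np.float64(-0.027777638383289935), np.float64(0.017386216209540936)) F stand [-3.6545  0.8174  2.5425] [-0.3165  0.4138  1.9418  0.3009  0.5272 -0.7443] 0.009569163665434558
```

Call:
{"fn": "drive_tool", "kwargs": {"rows": [0.02,0,-0.16,0,0,0,0.009,0.02,0,-0.16,0,0,0,0.009,0.02,0,0,0,0,0,0,0.02,0,0,0,0,0,0]}}

```text
t: 25.37
tcp_pos: [0.5235, -0.0938, 0.1818]
ee_rot: [1.235, 1.065, -0.818]
contact_force: [-3.5, 0.6, 4.0]
width: 0.0099
```

```bash
python3 c7.py; python3 c6.py
```

```text
25.5667 (array([0.0859, 0.1145, 0.006 ]), np.float64(19.110607488551732), np.float64(-0.028941656479075), np.float64(0.01340774503469242)) F stand [-4.7923  0.6958  4.2063] [-0.3231  0.4089  1.9577  0.3356  0.505  -0.7824] 0.009670371740126579
25.5667 [ 0.5236 -0.0938  0.1818] [-0.3231  0.4089  1.9577  0.3356  0.505  -0.7824] [-5.1363 -0.0966  4.0638] 0.009670371740126579
where (array([0.0859, 0.1145, 0.006 ]), np.float64(19.110607488551732), np.float64(-0.028941656479075), np.float64(0.01340774503469242))
wrist 4801 stand frame o [0.0889 0.1151 0.007 ] in tool [ 0.1861  0.0032 -0.0036] rotdev [ 0.0016 -0.0194 -0.0033]
   rail 1639 [0.0511 0.1507 0.077 ] [0.0477 0.0622 0.0722] [0.0562 0.1847 0.0795] slope -0.0044813181415356215
   lip 516 [0.0937 0.1568 0.0188] [0.0913 0.09   0.0173] [0.095  0.2027 0.0199]
top 377 stand frame o [0.0864 0.1219 0.0049] in tool [ 0.1872  0.0002 -0.0104] rotdev [0.0093 0.0047 0.0005]
   lip 54 [0.0927 0.1604 0.0178] [0.0874 0.0312 0.0159] [0.0944 0.1976 0.0203]
side 414 stand frame o [0.0862 0.1155 0.0055] in tool [ 0.1866  0.0002 -0.004 ] rotdev [-0.0054  0.0051 -0.002 ]
   rail 192 [0.0509 0.125  0.0755] [0.0467 0.0456 0.0701] [0.0594 0.1845 0.0809] slope 0.017792322140862297
   lip 16 [0.0927 0.1902 0.018 ] [0.0895 0.1776 0.0161] [0.0958 0.2027 0.0198]
```

Call:
{"fn": "drive_tool", "kwargs": {"rows": [0.02,0,-0.16,0,0,0,0.009,0.02,0,0,0,0,0,0,0.02,0,0,0,0,0,0]}}

```text
t: 26.12
tcp_pos: [0.522, -0.0941, 0.1812]
ee_rot: [1.239, 1.059, -0.811]
contact_force: [-5.7, 0.5, 5.3]
width: 0.0096
```

```bash
python3 c7.py
```

```text
26.3167 (array([0.0859, 0.1145, 0.0061]), np.float64(19.646814471991753), np.float64(-0.028176698489355497), np.float64(0.015301498859341001)) F stand [-5.5453  1.1298  5.3162] [-0.3265  0.4065  1.9659  0.3547  0.4938 -0.8034] 0.00985349338313734
```

Call:
{"fn": "drive_tool", "kwargs": {"rows": [0.02,0,-0.17,0,0,0,0.009,0.02,0,0,0,0,0,0,0.02,0,0,0,0,0,0]}}

```text
t: 26.57
tcp_pos: [0.5204, -0.0944, 0.1807]
ee_rot: [1.243, 1.052, -0.804]
contact_force: [-4.6, 0.8, 5.3]
width: 0.0099
```

```bash
python3 c7.py; python3 -c "
from t6 import *
print(arm.state()['moment'])
im=cam('side'); cv2.imwrite('pics/e5.png',cv2.resize(im['color'][120:280,300:440],None,fx=4,fy=3.7,interpolation=2))"
```

```text
26.7667 (array([0.0859, 0.1145, 0.0061]), np.float64(20.1785908919097), np.float64(-0.03415833809947063), np.float64(0.01494455580114248)) F stand [-5.3381  0.6279  5.3707] [-0.3301  0.4042  1.9741  0.3747  0.4827 -0.8253] 0.009800483981183336
[-0.0884  1.0248  0.0562]
```

View pics/e5.png

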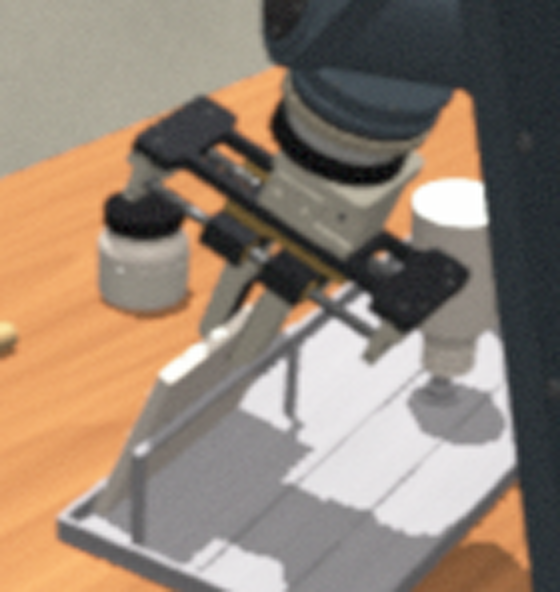

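Call:
{"fn": "drive_tool", "kwargs": {"rows": [0.02,0,-0.17,0,0,0,0.009,0.02,0,0,0,0,0,0,0.02,0,0,0,0,0,0]}}

```text
t: 27.07
tcp_pos: [0.5192, -0.0947, 0.1802]
ee_rot: [1.247, 1.046, -0.797]
contact_force: [-2.5, 1.8, 4.5]
width: 0.0102
```

```bash
python3 c7.py; python3 -c "
from t6 import *
print(arm.state()['moment'])"
```

```text
27.2667 (array([0.0862, 0.1145, 0.0062]), np.float64(20.691902313302222), np.float64(-0.03999290738540395), np.float64(0.01912319896967425)) F stand [-1.7954  2.6027  5.2248] [-0.3331  0.4022  1.9813  0.3944  0.4726 -0.8466] 0.009538384445307762
[0.245  0.5006 0.1839]
```

Call:
{"fn": "drive_tool", "kwargs": {"rows": [0.12,0,0,0,0,0,0,0.14,0,0,0,0,0,0,0.17,0,0,0,0,0,0,0.2,0,0,0,0,0,0,0.25,0,0,0,0,0,0,0.3,0,0,0,0,0,0,0.35,0,0,0,0,0,0,0.35,0,0,0,0,0,0,0.35,0,0,0,0,0,0]}}

```text
t: 28.02
tcp_pos: [0.519, -0.0947, 0.1801]
ee_rot: [1.246, 1.047, -0.798]
contact_force: [-1.0, -0.2, -0.5]
width: 0.0326
```

```bash
python3 c6.py; cp pics/b_wrist.png pics/w6.png
```

```text
28.0167 [ 0.519  -0.0947  0.1801] [-0.3332  0.4024  1.9814  0.3938  0.4729 -0.8462] [-0.988  -0.2038 -0.5105] 0.032570018584792665
where (array([0.0859, 0.1145, 0.006 ]), np.float64(20.65234146309028), np.float64(-0.029052993841541908), np.float64(0.015857860699182786))
wrist 4701 stand frame o [0.0923 0.1153 0.0086] in tool [ 0.1858  0.0069 -0.0038] rotdev [ 0.0029 -0.0467  0.0016]
   rail 2030 [0.0504 0.1322 0.0771] [0.0477 0.0636 0.0716] [0.0542 0.1848 0.08  ] slope -0.0005250861389604835
   lip 551 [0.094  0.1391 0.0188] [0.0913 0.0387 0.0175] [0.0952 0.2021 0.0198]
top 403 stand frame o [0.0864 0.1131 0.005 ] in tool [ 0.1871  0.0001 -0.0016] rotdev [ 0.0084  0.007  -0.0001]
   lip 49 [0.0927 0.1644 0.0172] [0.0875 0.0302 0.0157] [0.0947 0.1978 0.0198]
side 374 stand frame o [0.0865 0.1158 0.0057] in tool [ 0.1865  0.0005 -0.0043] rotdev [ 0.0024  0.0056 -0.003 ]
   rail 126 [0.051  0.1395 0.0762] [0.0467 0.0779 0.0707] [0.0564 0.1846 0.0808] slope -0.01153966689813981
   lip 17 [0.0933 0.1892 0.0175] [0.09   0.1756 0.0161] [0.0944 0.1981 0.0193]
```

View pics/w6.png

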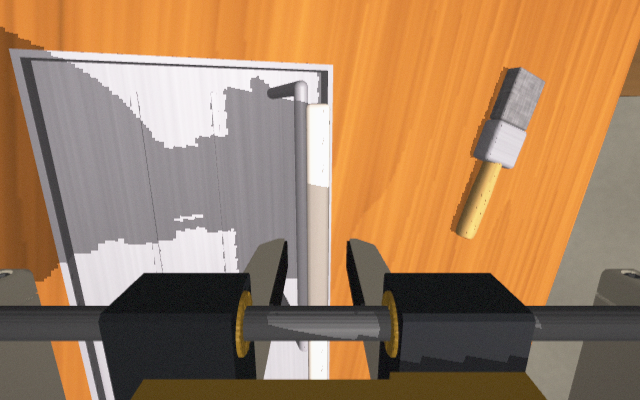

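The board (u about 318) leans against the rail (u about 302). Both fingers are clear of it at u = 287 and 348. I'll back the gripper straight out.

Call:
{"fn": "drive_tool", "kwargs": {"rows": [0.35,-0.5,0,0,0,0,0,0.35,-1,0,0,0,0,0,0.35,-1.5,0,0,0,0,0,0.35,-2,0,0,0,0,0,0.35,-3,0,0,0,0,0,0.35,-3,0,0,0,0,0,0.35,-3,0,0,0,0,0,0.35,-3,0,0,0,0,0,0.35,0,0,0,0,0,0,0.35,0,0,0,0,0,0]}}

```text
t: 29.15
tcp_pos: [0.4598, -0.1059, 0.341]
ee_rot: [1.246, 1.043, -0.797]
contact_force: [-0.8, 0.5, -0.7]
width: 0.0325
```

```bash
cat > c9.py <<'E'
from t6 import *
from boardfit import fitboard
s=arm.state(); print(s['t'],s['tcp_pos'],s['contact_force'])
off={'top':[.0010,.0024,0],'side':[-.001,-.0023,.0015],'wrist':[0,0,0]}
_,Rt=place(.0865,.0057,19.8)
RBT=R.from_matrix(np.array([[0,0,-1],[1,0,0],[0,-1.,0]]))
for n in ['top','side','wrist']:
    o0=np.array([SX,SY,0])+RS.apply([.0863,.1146,.0057])+off[n]
    im,o,Rr,k=fitboard(n,o0,Rt*RBT); cv2.imwrite(f'pics/g_{n}.png',im['color'])
    if o is not None:
        M=(RS.inv()*Rr).as_matrix(); print(n,k,'board o stand',RS.inv().apply(o-off[n]-[SX,SY,0]),'lean',np.degrees(np.arctan2(-M[0,2],M[2,2])),'yaw',np.degrees(np.arctan2(-M[0,1],M[1,1])))
    if n=='wrist': continue
    im,b,a=fitb(n,np.array([.5134,-.255,.159])+off[n],np.array([0,0,-1.]))
    if b is not None: print(n,'bottle',b-off[n],a)
    for l in ['drying_bottle','pigment_jar','spray_head','wash_brush']:
        d=search_frame(n,l); print(l,[(round(x['p'],2),toworld(im,x['at'])[0]) for x in d[:2]])
E
python3 c9.py
```

```text
29.15 [ 0.4598 -0.1059  0.341 ] [-0.8122  0.4808 -0.657 ]
top 939 board o stand [0.0867 0.1156 0.0041] lean 20.21642333952865 yaw 0.3785727418781171
top bottle [ 0.5128 -0.2531  0.158 ] [ 0.0123 -0.0506 -0.9986]
drying_bottle [(0.93, array([ 0.5372, -0.3603,  0.1583])), (0.69, array([ 0.517 , -0.2486,  0.155 ]))]
pigment_jar [(0.6, array([ 0.7451, -0.2115,  0.0794]))]
spray_head [(0.84, array([0.8165, 0.2169, 0.0262]))]
wash_brush [(0.71, array([0.7651, 0.0051, 0.0186]))]
side bottle [ 0.5136 -0.2535  0.1584] [-0.0044 -0.0484 -0.9988]
drying_bottle [(0.74, array([0.5735, 0.2408, 0.0066])), (0.72, array([ 0.5219, -0.3605,  0.1216]))]
pigment_jar [(0.87, array([ 0.7291, -0.2063,  0.0501]))]
spray_head [(0.96, array([0.8109, 0.2155, 0.0288]))]
wash_brush [(0.84, array([0.7603, 0.0088, 0.016 ]))]
wrist 1264 board o stand [0.0863 0.1153 0.0064] lean 20.015093362614195 yaw 1.49450926022358
```

View pics/g_side.png

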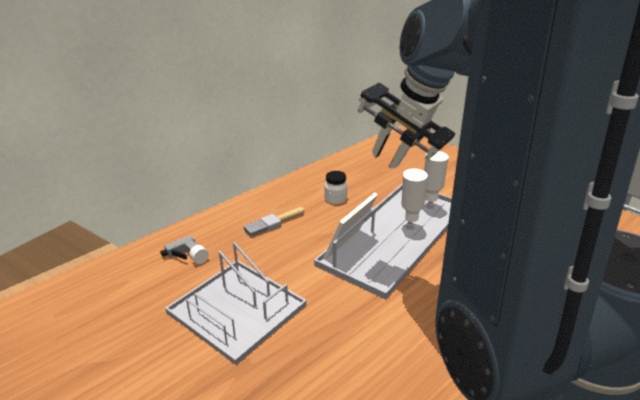

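View pics/g_wrist.png

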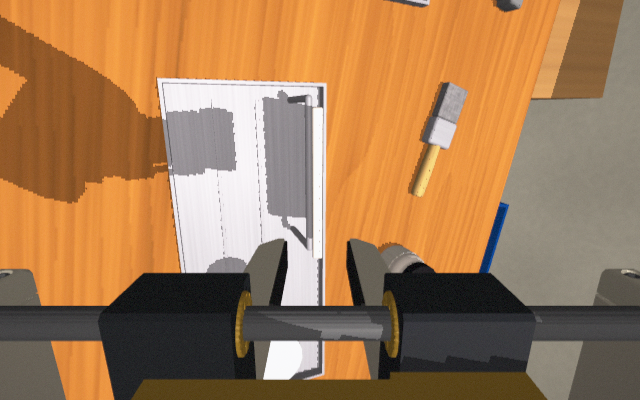

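```bash
python3 -c "
from h import *
print(arm.job_done(), arm.state()['t'])"
```

```text
the job is handed in; nothing more can be done
the job is handed in; nothing more can be done
```

Both pieces are on the drying stand, and I handed the job in at about 29.5 s. The bottle went over the free peg first, then the board into the bay, and nothing was dropped.

- **Bottle:** I lowered it onto the peg until about 7 N of contact showed, then let go. Afterwards the top and side cameras put its base at about z = 0.158 m. Fully home is 0.159 m. It hangs about 3 degrees off vertical, which the loose neck allows.
- **Board:** Forces showed its foot touching the lip and the tray, then its face touching the rail, before I let go. The top camera gave a slant of 20.2 degrees, with the foot at x = 0.087 m in the stand frame, which is against the lip.
- **Bystanders:** The jar, spray head, brush and drying bottle were found within a few millimetres of where they started. The one exception was the side camera's first guess for the drying bottle, which landed on the empty rack. Its second guess and the top camera put it in place.
- **Gripper:** At the end it was about 16 cm above everything and read no contact.

**Disagreements:** The wrist camera read the board's angle to the rail as 1.5 degrees, against 0.4 from the top camera. I trusted the top camera, because earlier wrist readings of the board were off too. The side camera's final board fit failed, so that check rests on the top and wrist views. At the start the top and side cameras differed by up to 5 mm. I used their average, which matched the wrist camera for the bottle and the contacts for the stand.

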